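Change over the laser marker's pallet: shafts in, flats up

ROBOT

A 6-joint arm with a two-finger parallel gripper is mounted at the origin on the work surface. World frame = base frame: x ahead of the robot, y to its left, z up, the work surface at z = 0. Lengths are in m, angles in degrees, forces in N, time in s.
With the tool pointing down it reaches from about 0.25 to 0.725 m from the base axis. Payload 9.7 kg.
Tool frame: the origin (TCP) lies at the very end of the fingers, on their centre line; the grasp point (between the pads) lies 19 mm behind it (bot.grip_point_offset is the z of the grasp point in the tool frame, in m); z points along the fingers, x is the direction in which the jaws open and shut, and the axes are right-handed (so a half turn about z gives the same grasp; the last joint's range is limited). The gripper opens to 85 mm and grips with 20 to 120 N. Pads are 22 mm wide; open, the fingers measure 114 mm over their backs; the gripper's body (76 mm by 85 mm) begins 54 mm behind the grasp point. The pads swing forward as they close: fully open they stand 13 mm farther back than shut.
Start: joints at [-76.089, 4.979, 10.078, 95.1, 0, 90], TCP at [0.132, -0.534, 0.231] pointing down, gripper open.
Joint ranges: [-179.16, 179.16], [-48.56, 103.87], [-65.8, 70.77], [-126.05, 130.52], [-82.76, 87.17], [-180, 180]. Speed limits (degrees/s): [127.2, 127.2, 147.25, 180, 180, 180].

INTERFACE

Orientations are given as [roll, pitch, yaw] about the fixed x, y, z axes, in that order (R = Rz(yaw) Ry(pitch) Rx(roll)).
In Python, from workcell import get_obs, viewer, job_done, bot gives the robot as it stands.
- The arm moves only by the shell command python3 -m handwheel 'ROWS' [FORCE]. ROWS is JSON, a list of rows, each a list of 5 numbers: the closure, from 0 (fully open) to 1 (shut), then the shift along the world's x, y, z in m, then the turn about the world's z in degrees. A call has 1 to 5 rows; each row is the pose to reach, as a shift and turn from the pose measured when the call began; what a row does not reach only later rows make up. A row lasts 1/10 s, in which the tool goes at most 50 mm and 8.59 degrees, less where a joint would pass 70% of its speed; a pose out of reach is approached as far as the arm can. A call with a gripper value outside its range is refused whole. The fingers move at their own pace and stop on an object; FORCE is the grip in N (left out, the last holds). Time passes only in rows, so rows that repeat a pose let the fingers close. It gives the time, the measured TCP pose, the force and the opening at its end, in the units of the state.
- get_obs(): the state, without advancing time (a new reading comes with each control period).
- viewer.camera(name): name is "scene" or "top" or "wrist"; returns a dict with "color" (480x640x3 uint8, blue, green, red), "K" (3x3 intrinsics, pixels), "origin" and "orientation" of the camera in the world. Camera axes: x right, y down, z forward; pixel columns grow to the right and rows downward; lengths in m; the calibration is good to about 2 mm. A picture is of the moment at which its call begins. There is no depth.
- job_done(): hands the job in, once; it reports no verdict.
The state is a dict: "time": time; "q": joint angles; "qd": joint speeds; "joint_efforts": joint torques, N m; "ee_pos": TCP position; "tcp_rot": TCP orientation; "wrist_force": force on the tool from outside, world axes, zero at the start; "torque": the same for the moment, N m; "opening": finger opening in m.
Only numpy, scipy, OpenCV 4.12 (cv2) and the standard library are available. Lean on these libraries where they do the work, as an engineer would, in place of code of your own. Each camera call takes 0.05 s, during which the arm holds its last target.

TASK

The laser marker's shuttle switch has been left on: first set the toggle to its centre off position, and leave it there. Then clear the finished red shafts from the marker's orange pallet into the white out rack, and move every blue shaft from the grey stock rack to the pallet, one to a V nest, feeling for its milled flat and turning it to face straight up, ready to be marked. Leave the other things on the bench where they are.

Things in the scene. Friction and masses are not known exactly. Their poses are not given: they have to be found in the camera images.
- blue1: blue anodised aluminium drive shaft, 24 mm diameter, 150 mm long, 0.18 kg, both ends alike, with one bright flat milled along its middle 48 mm (17.9 mm wide; 8 mm from the axis, so 20 mm from flat to back); the rest is round, with a thin bright line near each end. Origin at its centre on the axis; z along the shaft, x straight out of the flat. May be absent
- blue2: a second blue shaft, the same as blue1. May be absent
- blue3: a third blue shaft, the same as blue1. May be absent
- red1: finished shaft, red anodised, with a small dark dot code on its flat; otherwise the same as blue1, in size, mass and axes. It starts in a nest of the pallet, flat up. May be absent
- red2: another red shaft, the same as red1. May be absent
- red3: another red shaft, the same as red1. May be absent (at most two red ones are there)
- stock: grey stock rack, fixed, 180 mm (x) by 262 mm (y), where the blue shafts start, flats turned at random: two upright sawtooth plates form three V notches at y = -86, 0, 86 mm; a shaft lies in one along the rack's x, its axis 70 mm above the bench. Low end walls, inner faces 170 mm apart, stop it sliding out. Floor 6 mm high. Origin on the bench under its centre; z up
- outrack: white out rack for finished shafts, fixed, made like the stock rack but with two V notches, 180 mm (x) by 176 mm (y). Origin on the bench under its centre; x along the lying shafts, z up
- out1 (a point): centre of a shaft lying in the out rack's first notch: 70 mm above the bench, at y = -43 mm of the out rack; axes as the out rack's
- out2 (a point): the same for the out rack's second notch, at y = +43 mm
- marker: laser marking machine, power off, fixed: light grey cabinet 185 mm high, its front 220 mm from the origin along x, and before it an orange pallet on a shuttle, made like the stock rack with three V nests 86 mm apart along y, but its floor is 28 mm above the bench. Origin on the bench under the pallet's centre; x along the lying shafts, into the cabinet; z up
- nest1 (a point): centre of a shaft lying in the pallet's first V nest: 85 mm above the bench, at y = -86 mm of the marker; axes as the marker's. In racks and pallet the plates are 12 mm thick, centred 42 mm either side of a shaft's middle (grip between them), V sides slope 35 degrees, teeth rise 8 mm and end walls 2 mm above the axes. A shaft let go stays at its angle, give or take 10 degrees
- nest2 (a point): the same for the second (middle) nest
- nest3 (a point): the same for the third nest, at y = +86 mm in the marker's frame
- jogbox: grey switch box, fixed, 78 x 60 mm and 36 mm high, with the toggle in the middle of its top. Origin on the bench under its centre; the toggle swings along its x
- jog (a joint): angle of the jog toggle: 0 is upright, the centre off detent; it leans towards the box's +x at +0.44 (on, in) and towards -x at -0.44 (on, out). Sprung: let go within about 0.15 of upright it settles in the centre, beyond about 0.2 it snaps over to that side. It takes about 3 N at the tip to move it out of a position
- jog_tip (a point): top of the toggle's steel bat handle, a 9 mm round rod with a 13 mm ball end whose centre lies 6.5 mm below this point; 44.5 mm from the pivot, which is on the box's top, 36 mm above the bench. Its z axis runs up the handle
- board_red: bystander: small red circuit board, 75 x 30 mm, origin under its centre
- board_green: bystander: green circuit board, 85 x 55 mm, origin under its centre
- screwdriver: bystander: red-handled screwdriver, 150 mm long, lying on the bench
- labels: bystander: roll of pale labels, 90 mm across and 50 mm high, origin under its centre
- webcam: bystander: black camera box, 45 x 70 x 55 mm, origin under its centre

How it is judged (in metres and radians):
On the way, in this order (a step that is already met when the one before it is completed fails the run):
1. the jog toggle stands in its centre off detent (value of joint jog between -0.1 and 0.1 rad), for 0.3 s.
2. the red shafts lie in the out rack and every blue shaft lies in a nest of the pallet with its flat facing up (all of step 1 and (distance between red1 and out1 below 0.014 m or distance between red1 and out2 below 0.014 m) and (distance between red2 and out1 below 0.014 m or distance between red2 and out2 below 0.014 m) and (distance between red3 and out1 below 0.014 m or distance between red3 and out2 below 0.014 m) and (distance between blue1 and nest1 below 0.014 m or distance between blue1 and nest2 below 0.014 m or distance between blue1 and nest3 below 0.014 m) and (distance between blue2 and nest1 below 0.014 m or distance between blue2 and nest2 below 0.014 m or distance between blue2 and nest3 below 0.014 m) and (distance between blue3 and nest1 below 0.014 m or distance between blue3 and nest2 below 0.014 m or distance between blue3 and nest3 below 0.014 m) and angle between each of blue1, blue2, blue3's own x axis and vertical below 0.175 rad), for 0.3 s.
At the end, for the whole second after the job is handed in: the toggle is in its centre off detent (within 0.1 rad of upright); every red shaft that is present lies at rest in a notch of the out rack, and every blue one at rest in a V nest of the pallet (centres within 14 mm of the notch's or nest's point) with its flat facing up within 10 degrees (all of step 2 and linear speed of each of blue1, blue2, blue3, red1, red2, red3 below 0.02 m/s); the robot touches nothing.
It fails at once if a shaft is laid in the pallet or the out rack while the jog toggle is not off ((value of joint jog above 0.2 rad or value of joint jog below -0.2 rad) and ((distance between blue1 and nest1 below 0.014 m or distance between blue1 and nest2 below 0.014 m or distance between blue1 and nest3 below 0.014 m) or (distance between blue2 and nest1 below 0.014 m or distance between blue2 and nest2 below 0.014 m or distance between blue2 and nest3 below 0.014 m) or (distance between blue3 and nest1 below 0.014 m or distance between blue3 and nest2 below 0.014 m or distance between blue3 and nest3 below 0.014 m) or (distance between red1 and out1 below 0.014 m or distance between red1 and out2 below 0.014 m) or (distance between red2 and out1 below 0.014 m or distance between red2 and out2 below 0.014 m) or (distance between red3 and out1 below 0.014 m or distance between red3 and out2 below 0.014 m))).
It fails at once if a bystander is shoved more than 5 cm (distance of any of board_red, board_green, screwdriver, labels, webcam from where it was at the start of the episode above 0.05 m).
Of red1, red2, red3 only 1 to 2 are there at a start; the rules pass over those that are not, and their reading is None.
Of blue1, blue2, blue3 only 2 to 3 are there at a start; the rules pass over those that are not, and their reading is None.
At some moment in a run one of blue1, blue2, blue3, red1, red2, red3 may be knocked a few centimetres aside while the robot is not near it.
Once in a run the grip may slacken for a moment while it holds something.
It also fails if it takes over 210 s, if anything falls off the work surface, if the arm or the gripper's body presses on something with over 40 N, if the wrist force passes 120 N, or if a joint passes its speed limit or range.

## Working session

There is one attempt and no reset: what is moved stays moved. The work goes in short steps, Python scripts to look and compute and a shell command to move; the robot and the scene stay as the last step left them, time stands still between calls to the robot, and variables do not carry over. Pictures are saved under pics/ and viewed, and the job is handed in when it is done.

```bash
ls; mkdir -p pics
python3 - <<'E'
from workcell import get_obs, viewer, bot
import cv2
print(get_obs())
for n in("scene","top","wrist"):
    c=viewer.camera(n); cv2.imwrite(f"pics/{n}0.png",c["color"]); print(n,c["K"],c["origin"],c["orientation"])
print(bot.grip_point_offset)
E
```

```text
pics
{'time': 0.0, 'q': array([-7.60883062e+01,  5.01137801e+00,  1.00348970e+01,  9.50984788e+01,
        6.76826702e-04,  9.00020129e+01]), 'qd': array([-0.02652186, -0.02159177, -0.00447149,  0.10921365, -0.02607773,
        0.07128722]), 'joint_efforts': array([ 8.30710778e-04, -5.20391464e+01,  4.64801073e+01,  1.63178961e-02,
       -1.18132832e-05,  2.79661538e-05]), 'ee_pos': array([ 0.13218517, -0.53365439,  0.23058436]), 'tcp_rot': array([-1.79999326e+02,  7.49597943e-02, -7.60903190e+01]), 'wrist_force': array([-0.20184327,  0.17097888,  0.26016764]), 'torque': array([ 0.03861373, -0.01826855, -0.02335538]), 'opening': 0.08534258133359966}
scene [[458.60387209   0.         322.28644492]
 [  0.         458.60387209 237.30741501]
 [  0.           0.           1.        ]] [1.41199773 0.26256015 0.84038009] [-126.79832528    0.52389287  106.00070577]
top [[442.47878384   0.         317.26553745]
 [  0.         442.47878384 237.94672358]
 [  0.           0.           1.        ]] [ 0.26369091 -0.01649923  1.11815999] [-168.41352617   -0.25744905  -87.19597825]
wrist [[422.32105048   0.         316.76403608]
 [  0.         422.32105048 235.27808815]
 [  0.           0.           1.        ]] [ 0.19521722 -0.51780523  0.37289205] [ 1.64969714e+02  7.79356258e-02 -7.60543401e+01]
-0.0187
```

View pics/top0.png

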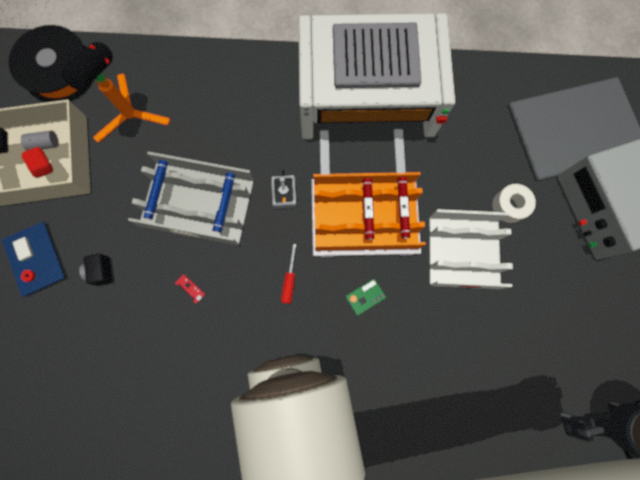

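View pics/scene0.png

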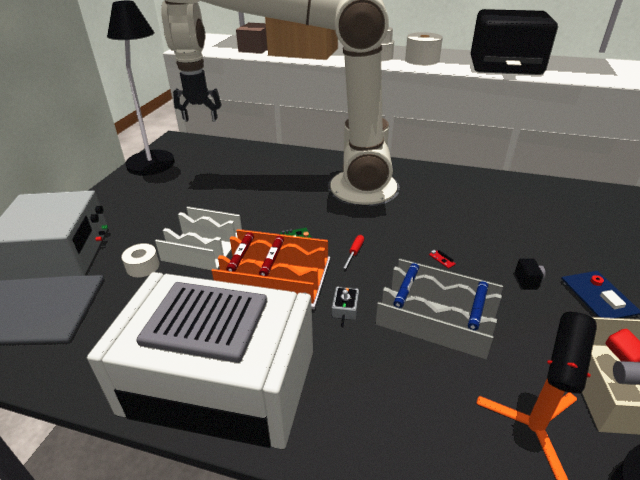

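View pics/wrist0.png

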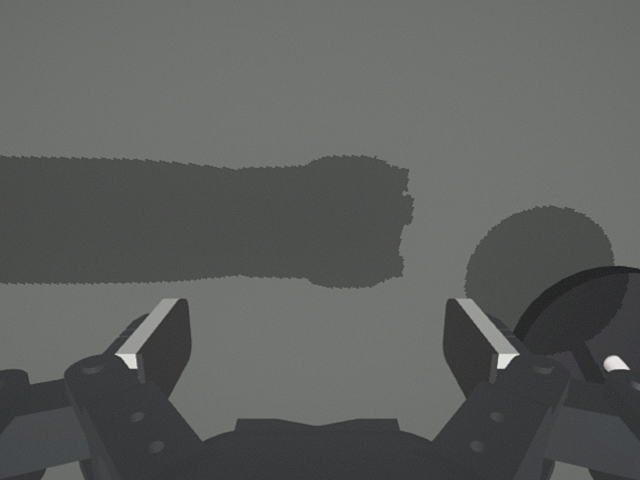

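Two blue shafts (stock at (155,190) and (225,200)), two red in pallet (368,208), (404,208), the jogbox at (284,190). I'll write a ray-casting helper and zoom.

```bash
cat > h.py <<'E'
import numpy as np,cv2
from scipy.spatial.transform import Rotation as R
from workcell import get_obs, viewer
def cam(n): return viewer.camera(n)
def ray(c,u,v):
    d=np.linalg.inv(c["K"])@np.array([u,v,1.]); return R.from_euler('xyz',c["orientation"],degrees=True).apply(d)
def onz(c,u,v,z):
    d=ray(c,u,v); o=np.array(c["origin"]); return o+d*(z-o[2])/d[2]
def proj(c,p):
    q=R.from_euler('xyz',c["orientation"],degrees=True).inv().apply(np.array(p)-c["origin"]); k=c["K"]@q; return k[:2]/k[2]
def two(c1,u1,c2,u2):
    d1=ray(c1,*u1);d2=ray(c2,*u2);o1=np.array(c1["origin"]);o2=np.array(c2["origin"])
    A=np.stack([d1,-d2],1);s=np.linalg.lstsq(A,o2-o1,rcond=None)[0]
    a=o1+d1*s[0];b=o2+d2*s[1];return (a+b)/2,np.linalg.norm(a-b)
def mask(img,col):
    h=cv2.cvtColor(img,cv2.COLOR_BGR2HSV);H,S,V=cv2.split(h)
    if col=='blue': return ((H>105)&(H<125)&(S>120)&(V>50)).astype('uint8')*255
    if col=='red': return (((H<6)|(H>172))&(S>140)&(V>50)).astype('uint8')*255
    if col=='orange': return ((H>=7)&(H<20)&(S>150)&(V>90)).astype('uint8')*255
def blobs(img,col,amin=80):
    m=mask(img,col); n,l,s,ce=cv2.connectedComponentsWithStats(cv2.morphologyEx(m,cv2.MORPH_CLOSE,np.ones((7,7))))
    out=[]
    for i in range(1,n):
        if s[i,4]<amin: continue
        pts=cv2.findNonZero((l==i).astype('uint8')); out.append(cv2.minAreaRect(pts))
    return out
def zoom(c,name,u0,v0,u1,v1,f):
    cv2.imwrite(f"pics/{name}.png",cv2.resize(c["color"][v0:v1,u0:u1],None,fx=f,fy=f,interpolation=cv2.INTER_CUBIC))
E
python3 - <<'E'
from h import *
t=cam("top");s=cam("scene")
for col,z in(("blue",.07),("red",.085)):
  for b in blobs(t["color"],col):
    p=cv2.boxPoints(b); e=max(b[1]); 
    # long axis ends
    q=[(p[i]+p[(i+1)%4])/2 for i in range(4)]
    L=[np.linalg.norm(p[i]-p[(i+1)%4]) for i in range(4)]
    i=int(np.argmin(L[:2])); a,bb=q[i],q[i+2]
    A,B=onz(t,*a,z),onz(t,*bb,z)
    print(col,np.round(b[0],1),np.round(b[1],1),"mid",np.round((A+B)/2,4),"len",round(np.linalg.norm(A-B),4),"yaw",round(np.degrees(np.arctan2(*(A-B)[[1,0]])),1))
zoom(t,"z1",120,140,320,260,4); zoom(t,"z2",290,160,530,300,3.3);zoom(s,"z3",320,250,520,360,4)
E
```

```text
blue [155.3 188.4] [ 9.2 58.8] mid [0.5845 0.395  0.07  ] len 0.1489 yaw -8.2
blue [223.5 201.4] [ 9.  59.2] mid [0.5597 0.2237 0.07  ] len 0.1494 yaw -8.4
blue [ 32.5 258.9] [61.8 48.8] mid [0.3945 0.6664 0.07  ] len 0.1564 yaw 31.0
red [ 36.2 161.9] [29.5 21.9] mid [0.6322 0.6902 0.085 ] len 0.0801 yaw 33.7
red [402.3 186. ] [18.4  8.3] mid [ 0.6153 -0.2121  0.085 ] len 0.0471 yaw 3.8
red [367.  187.3] [18.9  9. ] mid [ 0.6078 -0.1258  0.085 ] len 0.0482 yaw 4.7
red [404.8 226.8] [20.1  8.3] mid [ 0.5133 -0.219   0.085 ] len 0.0495 yaw 3.8
red [369.5 228.5] [ 9. 19.] mid [ 0.5049 -0.1346  0.085 ] len 0.0467 yaw 1.4
red [ 27.3 275.8] [11.3 12. ] mid [0.3517 0.6613 0.085 ] len 0.0263 yaw -38.0
red [287.7 287.9] [10.9 31.1] mid [0.3538 0.0522 0.085 ] len 0.0721 yaw -5.9
red [189.8 288.2] [29.9 12.8] mid [0.3416 0.2797 0.085 ] len 0.0715 yaw 50.9
```

View pics/z1.png

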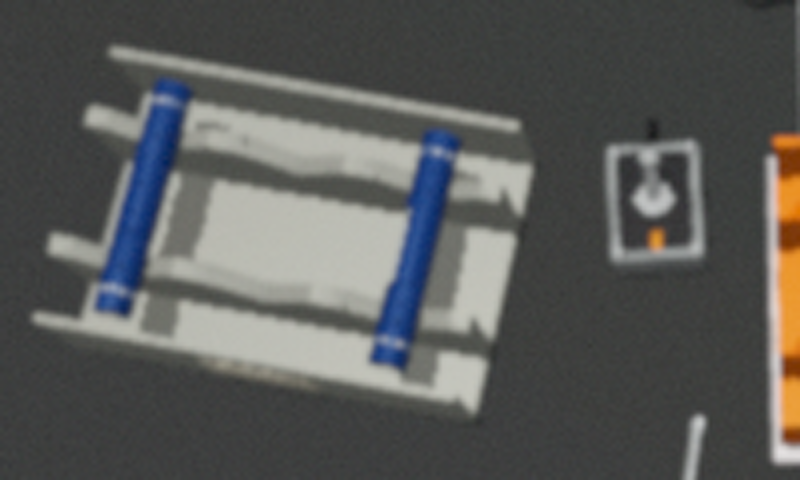

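View pics/z2.png

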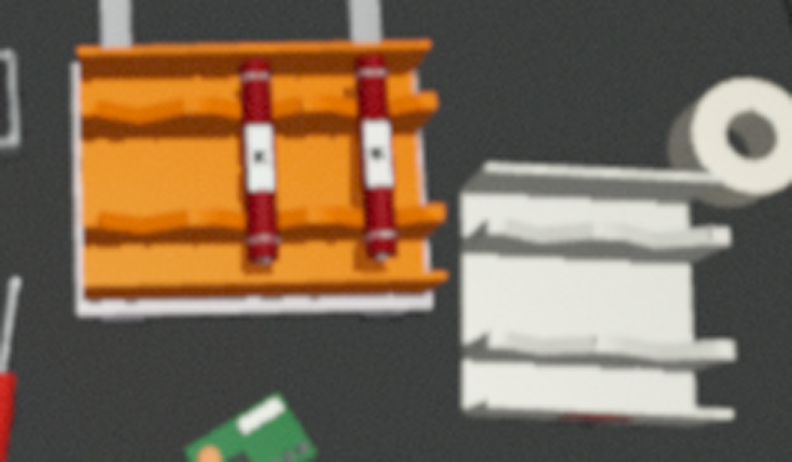

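View pics/z3.png

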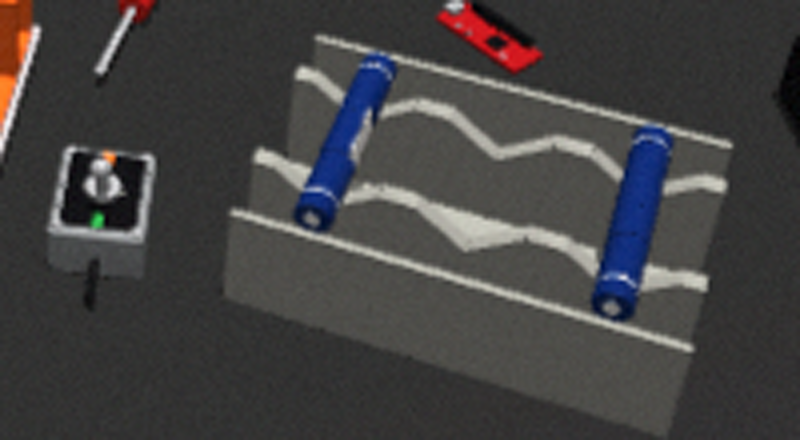

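Run:
```python
from h import *
t=cam("top");s=cam("scene")
zoom(t,"j1",264,165,304,215,12); zoom(s,"j2",325,280,365,325,12)
```

```text
(no output)
```

View pics/j1.png

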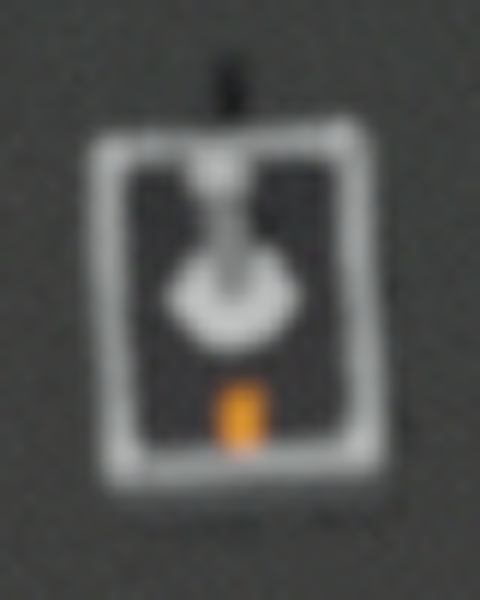

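View pics/j2.png

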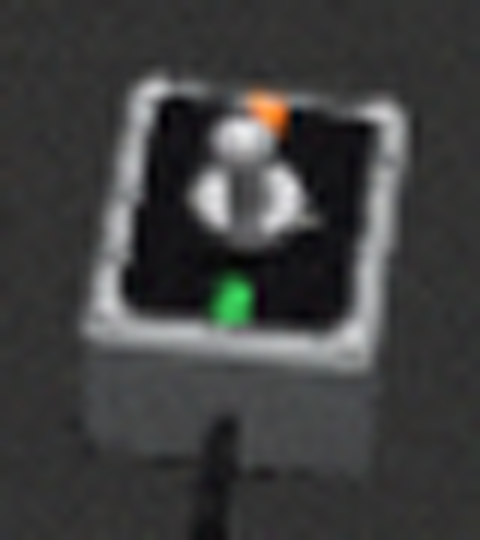

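Run:
```python
from h import *
t=cam("top");s=cam("scene")
b,e=two(t,(282.3,179.3),s,(345.25,291.5));print("ball",b,e)
p,e=two(t,(283.3,189.6),s,(345.6,296.7));print("pivot",p,e)
P=[onz(t,264+u/12,165+v/12,.036) for u,v in((90,140),(365,125),(385,475),(110,490))]
print(np.round(P,4),np.mean(P,0))
print(np.linalg.norm(P[0]-P[1]),np.linalg.norm(P[1]-P[2]),np.degrees(np.arctan2(*((P[0]-P[3])[[1,0]]))))
# racks: stock corners etc by eye: orange mask hull
for z,n in((.087,'walltop'),):
  m=mask(t["color"],'orange'); m[:, :300]=0;m[:160]=0;m[260:]=0
  r=cv2.minAreaRect(cv2.findNonZero(m));print(r)
```

```text
ball [0.62187925 0.08473358 0.07168116] 0.003147606397324317
pivot [0.60590384 0.08299951 0.03888883] 0.002051175875284138
[[0.6401 0.1148 0.036 ]
 [0.6465 0.0562 0.036 ]
 [0.5691 0.0474 0.036 ]
 [0.5629 0.1051 0.036 ]] [0.60465764 0.08085546 0.036     ]
0.058909924673435934 0.07788852257794503 7.1008985713612365
((369.0219421386719, 210.4884033203125), (76.55887603759766, 110.48384094238281), 88.72696685791016)
```

```bash
python3 -m handwheel '[[0,0.472,0.615,-0.03,83],[0,0.472,0.615,-0.03,83],[0,0.472,0.615,-0.03,83],[0,0.472,0.615,-0.03,83],[0,0.472,0.615,-0.03,83]]' 30
```

```text
time: 0.95
ee_pos: [0.285, -0.334, 0.2217]
tcp_rot: [180.0, -0.0, -32.8]
wrist_force: [1.3, -1.9, 0.0]
opening: 0.0853
```

```bash
python3 -m handwheel '[[0,0.3195,0.415,-0.022,40],[0,0.3195,0.415,-0.022,40],[0,0.3195,0.415,-0.022,40],[0,0.3195,0.415,-0.022,40],[0,0.3195,0.415,-0.022,40]]'
```

```text
time: 1.45
ee_pos: [0.4374, -0.1357, 0.2114]
tcp_rot: [180.0, -0.1, 7.5]
wrist_force: [1.3, -0.9, 0.2]
opening: 0.0852
```

```bash
python3 -m handwheel '[[0,0.167,0.2165,-0.011,0],[0,0.167,0.2165,-0.011,0],[0,0.167,0.2165,-0.011,0],[0,0.167,0.2165,-0.011,0],[0,0.167,0.2165,-0.011,0]]'; python3 -m handwheel '[[0,0,0,0,0],[0,0,0,0,0]]'
python3 - <<'E'
from h import *
o=get_obs();print(o['q'],o['ee_pos'])
w=cam("wrist");cv2.imwrite("pics/w1.png",w["color"]);print(proj(w,(.6047,.0809,.036)),proj(w,(.6215,.083,.0705)))
E
```

```text
time: 1.95
ee_pos: [0.5897, 0.0624, 0.2014]
tcp_rot: [180.0, -0.1, 7.6]
wrist_force: [1.4, 0.1, 0.8]
opening: 0.0855
time: 2.15
ee_pos: [0.5898, 0.0634, 0.2005]
tcp_rot: [179.9, -0.0, 7.7]
wrist_force: [-0.8, -0.5, -0.1]
opening: 0.0854
[ 6.16353856e+00  1.04439375e+01  1.27134984e+01  9.22567080e+01
 -5.12586394e-02  8.84802202e+01] [0.58981099 0.06343778 0.20045688]
[340.7170375  193.17518056] [369.53235734 202.09669032]
```

View pics/w1.png

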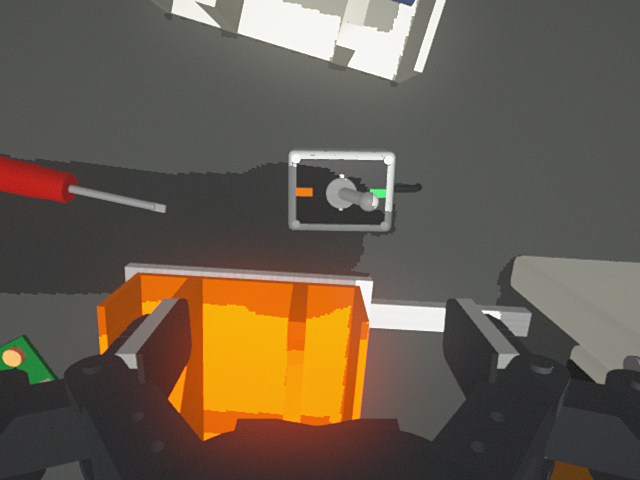

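```bash
python3 -m handwheel '[[0,0.0149,0.0176,-0.04,0],[0,0.0149,0.0176,-0.08,0],[0,0.0149,0.0176,-0.12,0],[0,0.0149,0.0176,-0.1485,0],[0,0.0149,0.0176,-0.1485,0]]' 20; python3 -m handwheel '[[0.3,0,0,0,0],[0.6,0,0,0,0],[0.7,0,0,0,0],[0.8,0,0,0,0],[0.9,0,0,0,0]]'
```

```text
time: 2.7
ee_pos: [0.6015, 0.0782, 0.0492]
tcp_rot: [179.9, 0.3, 7.5]
wrist_force: [-1.2, -0.6, 0.4]
opening: 0.0855
time: 3.2
ee_pos: [0.6027, 0.0783, 0.051]
tcp_rot: [179.9, 0.1, 7.5]
wrist_force: [3.9, 0.2, 2.2]
opening: 0.0124
```

```bash
python3 -m handwheel '[[1,0,0,0,0],[1,0,0,0,0],[1,0,0,0,0],[1,0,0,0,0],[1,0,0,0,0]]'
```

```text
time: 3.7
ee_pos: [0.6028, 0.0783, 0.0511]
tcp_rot: [179.9, 0.1, 7.5]
wrist_force: [3.3, 1.0, -1.7]
opening: 0.0106
```

```bash
python3 -m handwheel '[[0.6,0.0015,0,0,0],[0.3,0.0015,0,0,0],[0,0.0015,0,0,0],[0,0.0015,0,0,0]]'; python3 -m handwheel '[[0,-0.04,0,0.04,0],[0,-0.08,-0.05,0.09,0],[0,-0.08,-0.1,0.14,0],[0,-0.08,-0.15,0.14,0],[0,-0.08,-0.17,0.14,0]]'
python3 - <<'E'
from h import *
t=cam("top");s=cam("scene")
zoom(t,"j3",264,165,304,215,8); zoom(s,"j4",325,280,365,325,8)
E
```

```text
time: 4.1
ee_pos: [0.6041, 0.0783, 0.0511]
tcp_rot: [179.9, 0.1, 7.5]
wrist_force: [-0.4, -0.2, -0.5]
opening: 0.0688
time: 4.6
ee_pos: [0.5249, -0.0793, 0.1896]
tcp_rot: [179.9, -0.1, 7.6]
wrist_force: [1.5, -0.8, -0.5]
opening: 0.0854
```

View pics/j3.png

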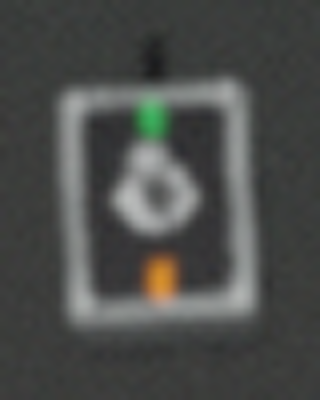

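View pics/j4.png

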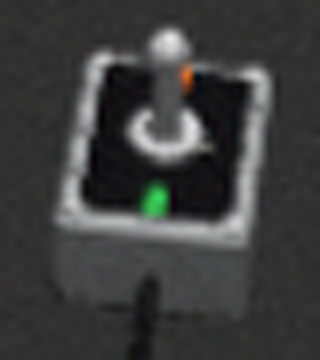

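```bash
python3 -m handwheel '[[0,-0.02,-0.06,0.03,-90],[0,-0.02,-0.06,0.03,-90],[0,-0.02,-0.06,0.03,-90],[0,-0.02,-0.06,0.03,-90],[0,-0.02,-0.06,0.03,-90]]'; python3 -m handwheel '[[0,0,0,0,-50],[0,0,0,0,-50],[0,0,0,0,-50],[0,0,0,0,-50],[0,0,0,0,-50]]';  python3 -m handwheel '[[0,0,0,0,-9],[0,0,0,0,-9],[0,0,0,0,-9]]'
python3 - <<'E'
from h import *
t=cam("top");s=cam("scene")
print(two(t,(282.5,184.4),s,(346,285.6)))
o=get_obs();print(o['q'],o['ee_pos'],o['tcp_rot'])
w=cam("wrist");cv2.imwrite("pics/w2.png",w["color"]);cv2.imwrite("pics/t2.png",t["color"])
E
```

```text
time: 5.2
ee_pos: [0.505, -0.1426, 0.2195]
tcp_rot: [179.8, 0.1, -35.8]
wrist_force: [1.2, 0.7, 0.9]
opening: 0.0852
time: 5.7
ee_pos: [0.505, -0.142, 0.2191]
tcp_rot: [179.8, 0.1, -78.8]
wrist_force: [-0.6, -0.5, 0.4]
opening: 0.0854
time: 6.0
ee_pos: [0.505, -0.1416, 0.2189]
tcp_rot: [179.8, 0.1, -87.5]
wrist_force: [-0.5, 0.1, -0.4]
opening: 0.0855
(array([0.60688863, 0.08285354, 0.07714475]), np.float64(0.003116749017433317))
[-1.56949829e+01  1.44847775e+00  5.01924718e+00  9.37952017e+01
  2.29375666e-02  1.61876572e+02] [ 0.50495793 -0.14177105  0.21901056] [ 1.79793837e+02  9.16123431e-02 -8.75717643e+01]
```

View pics/w2.png

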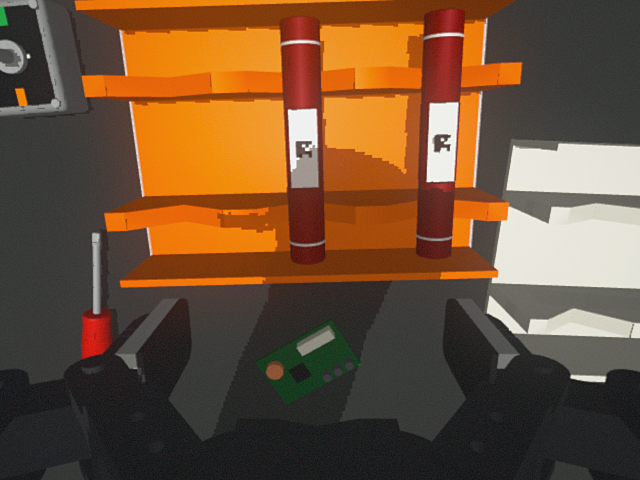

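Run:
```python
from h import *
w=cam("wrist");t=cam("top")
for u in((304.5,148.5),(443,143)): print(np.round(onz(w,*u,.093),4))
# red ends left: center of ends top line
for a,b in(((300,42),(307,244)),((443,36),(434,239))):
    A,B=onz(w,*a,.097),onz(w,*b,.097);print(np.round((A+B)/2,4),np.linalg.norm(A-B),np.degrees(np.arctan2(*(A-B)[[1,0]])))
zoom(t,"o1",420,195,525,300,7)
```

```text
[ 0.5531 -0.1316  0.093 ]
[ 0.5601 -0.2174  0.093 ]
[ 0.5529 -0.1313  0.097 ] 0.12137018229354896 3.978337795595164
[ 0.5596 -0.2134  0.097 ] 0.1211026036568813 4.153718641997572
```

View pics/o1.png

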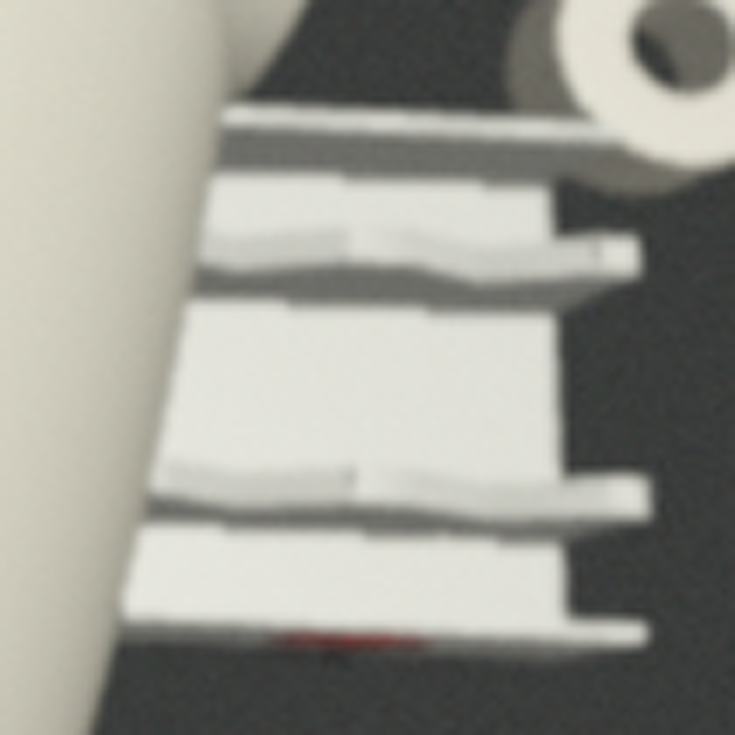

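```bash
python3 - <<'E'
from h import *
t=cam("top")
print(onz(t,471,250,.03))
E
python3 -m handwheel '[[0,-0.12,-0.2,0.03,0],[0,-0.12,-0.2,0.03,0],[0,-0.12,-0.2,0.03,0],[0,-0.12,-0.2,0.03,0],[0,-0.12,-0.2,0.03,0]]'; python3 -m handwheel '[[0,0,0,0,0],[0,0,0,0,0]]'
python3 - <<'E'
from h import *
w=cam("wrist");cv2.imwrite("pics/w3.png",w["color"])
E
```

```text
[ 0.47519503 -0.39590344  0.03      ]
time: 6.8
ee_pos: [0.3833, -0.3441, 0.2497]
tcp_rot: [179.8, 0.0, -87.7]
wrist_force: [0.4, 0.2, -0.8]
opening: 0.085
time: 7.0
ee_pos: [0.3828, -0.3447, 0.2497]
tcp_rot: [179.8, 0.0, -87.8]
wrist_force: [0.4, 0.4, 0.5]
opening: 0.0853
```

View pics/w3.png

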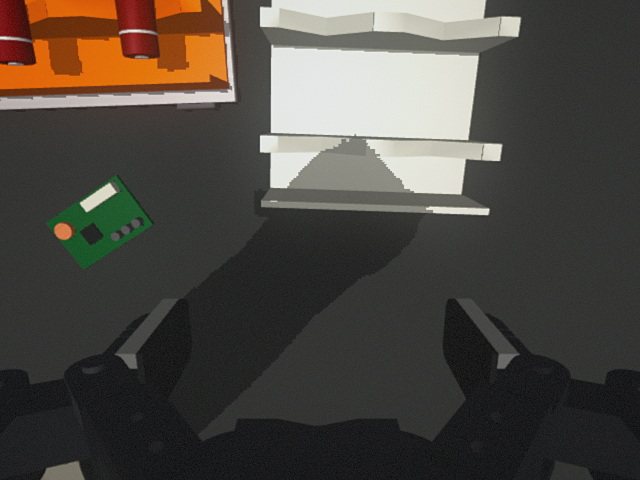

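```bash
python3 -m handwheel '[[0,0.045,-0.035,0.03,0],[0,0.05,-0.035,0.05,0],[0,0.05,-0.035,0.05,0],[0,0.05,-0.035,0.05,0]]'
python3 - <<'E'
from h import *
w=cam("wrist");cv2.imwrite("pics/w4.png",w["color"]);print(get_obs()['ee_pos'])
E
```

```text
time: 7.45
ee_pos: [0.4344, -0.3781, 0.2993]
tcp_rot: [179.8, 0.1, -87.6]
wrist_force: [0.2, 0.6, 0.5]
opening: 0.0855
[ 0.43386493 -0.37796388  0.29896587]
```

View pics/w4.png

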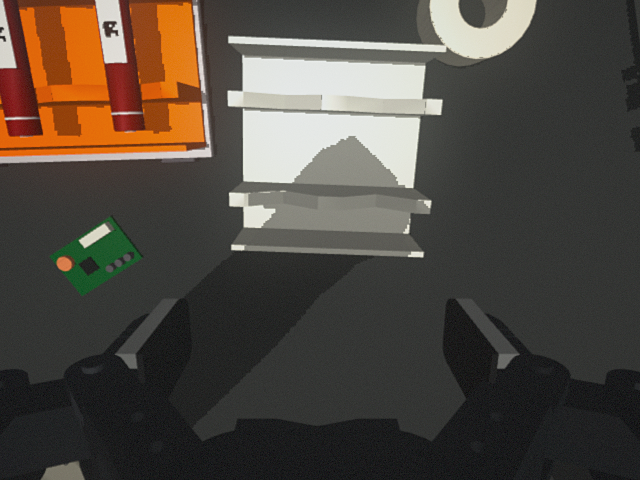

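Run:
```python
from h import *
w=cam("wrist");print(w["origin"])
zoom(w,"o2",220,25,460,270,3.2)
P=[onz(w,*u,.072) for u in((229,37.5),(445,45.5),(423,257),(232,250.5))]
print(np.round(P,4),np.round(np.mean(P,0),4))
for i in range(4):
    d=P[(i+1)%4]-P[i];print(round(np.linalg.norm(d),4),np.degrees(np.arctan2(d[1],d[0])))
```

```text
[ 0.49924855 -0.37523227  0.44096493]
[[ 0.5604 -0.3014  0.072 ]
 [ 0.5616 -0.4754  0.072 ]
 [ 0.3823 -0.477   0.072 ]
 [ 0.3811 -0.3018  0.072 ]] [ 0.4713 -0.3889  0.072 ]
0.174 -89.58537693360499
0.1794 -179.49318532936087
0.1752 90.37969847126598
0.1793 0.13622488399287203
```

View pics/o2.png

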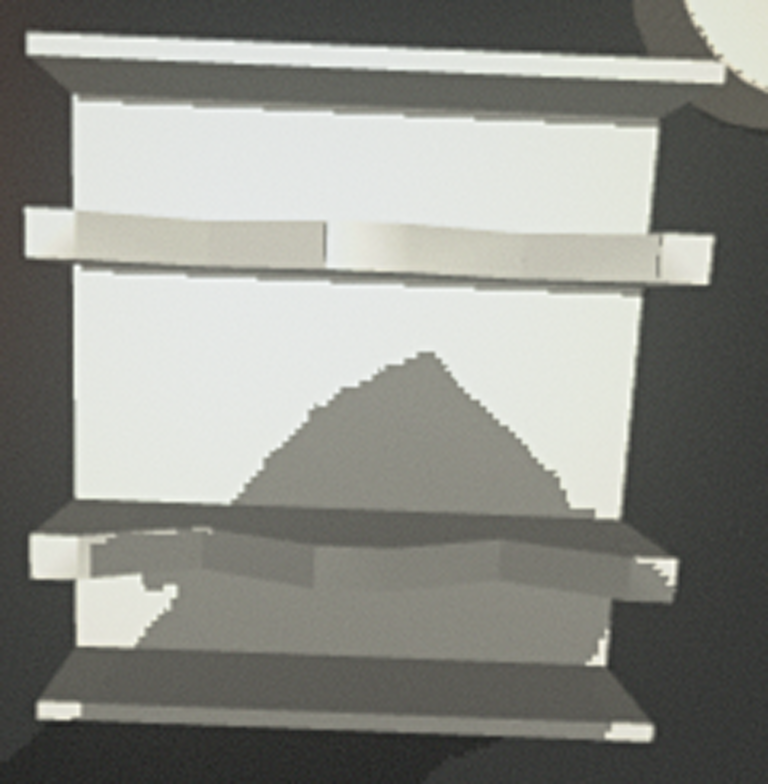

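```bash
python3 -m handwheel '[[0,0.126,0.161,-0.1,2],[0,0.126,0.161,-0.1,2],[0,0.126,0.161,-0.1,2],[0,0.126,0.161,-0.1,2],[0,0.126,0.161,-0.1,2]]'; python3 -m handwheel '[[0,0,0,0,0]]'
```

```text
time: 8.05
ee_pos: [0.5596, -0.2135, 0.1963]
tcp_rot: [179.7, 0.2, -85.5]
wrist_force: [-0.5, -0.4, 0.3]
opening: 0.0858
time: 8.15
ee_pos: [0.5597, -0.2101, 0.1935]
tcp_rot: [179.5, 0.3, -85.3]
wrist_force: [-1.3, -0.9, -0.2]
opening: 0.0856
```

```bash
python3 -m handwheel '[[0.2,0.0003,-0.007,-0.04,0],[0.2,0.0003,-0.007,-0.08,0],[0.3,0.0003,-0.007,-0.12,0],[0.4,0.0003,-0.007,-0.127,0],[0.4,0.0003,-0.007,-0.127,0]]' 60
python3 - <<'E'
from h import *
w=cam("wrist");cv2.imwrite("pics/w5.png",w["color"]);print(get_obs()['ee_pos'],get_obs()['opening'])
E
```

```text
time: 8.65
ee_pos: [0.5588, -0.2172, 0.0662]
tcp_rot: [179.4, 0.4, -85.3]
wrist_force: [0.3, -0.2, 0.1]
opening: 0.0514
[ 0.55995054 -0.21756285  0.06804765] 0.0510536084881431
```

View pics/w5.png

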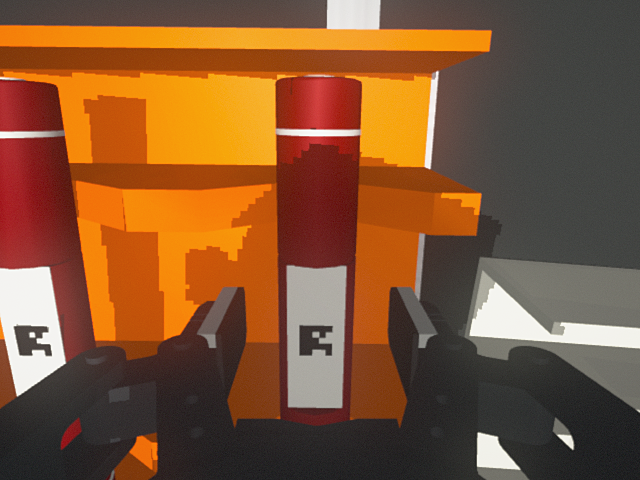

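```bash
python3 -m handwheel '[[0.6,0,0,-0.001,0],[0.8,0,0,-0.001,0],[1,0,0,-0.001,0],[1,0,0,-0.001,0],[1,0,0,-0.001,0]]' 60;python3 -m handwheel '[[1,0,0,0.03,0],[1,0,0,0.06,0],[1,-0.02,-0.05,0.09,0],[1,-0.03,-0.1,0.09,0],[1,-0.04,-0.13,0.09,0]]'
```

```text
time: 9.2
ee_pos: [0.561, -0.2168, 0.0699]
tcp_rot: [179.7, 0.3, -85.3]
wrist_force: [-2.6, 7.2, 9.5]
opening: 0.0224
time: 9.7
ee_pos: [0.5213, -0.3489, 0.1629]
tcp_rot: [179.9, 0.2, -85.3]
wrist_force: [0.7, 0.2, -2.6]
opening: 0.0223
```

```bash
python3 -m handwheel '[[1,-0.05,-0.083,0,-4.3],[1,-0.05,-0.083,-0.01,-4.3],[1,-0.05,-0.083,-0.04,-4.3],[1,-0.05,-0.083,-0.07,-4.3],[1,-0.05,-0.083,-0.09,-4.3]]';python3 - <<'E'
from h import *
w=cam("wrist");cv2.imwrite("pics/w6.png",w["color"]);o=get_obs();print(o['ee_pos'],o['tcp_rot'],o['opening'])
E
```

```text
time: 10.2
ee_pos: [0.4705, -0.4323, 0.0717]
tcp_rot: [179.9, 0.2, -89.6]
wrist_force: [-0.6, -0.2, -1.9]
opening: 0.0222
[ 0.46983012 -0.43118522  0.06841445] [179.70492283   0.34767482 -89.59192762] 0.022423662647711458
```

View pics/w6.png

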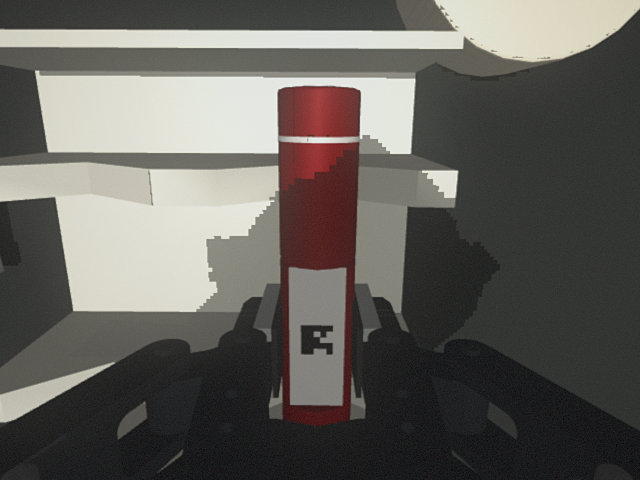

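```bash
python3 -m handwheel '[[1,0.0015,-0.001,-0.006,0],[1,0.0015,-0.001,-0.011,0],[1,0.0015,-0.001,-0.0125,0],[1,0.0015,-0.001,-0.0125,0]]'; python3 -m handwheel '[[0.8,0,0,0,0],[0.6,0,0,0,0],[0.4,0,0,0,0],[0.4,0,0,0,0]]'; python3 -m handwheel '[[0.4,0,0,0.04,0],[0.4,0,0,0.08,0],[0.4,0.02,0.03,0.11,0],[0.2,0.04,0.08,0.12,4],[0.2,0.06,0.13,0.12,4.3]]'
python3 - <<'E'
from h import *
w=cam("wrist");cv2.imwrite("pics/w7.png",w["color"]);t=cam("top");cv2.imwrite("pics/t7.png",t["color"]);o=get_obs();print(o['ee_pos'],o['tcp_rot'],o['opening'])
E
```

```text
time: 10.65
ee_pos: [0.4717, -0.4324, 0.0568]
tcp_rot: [179.8, 0.3, -89.6]
wrist_force: [0.8, 0.0, -2.0]
opening: 0.0223
time: 11.05
ee_pos: [0.4719, -0.4325, 0.0572]
tcp_rot: [179.8, 0.3, -89.6]
wrist_force: [-0.8, 0.1, 0.2]
opening: 0.0512
time: 11.55
ee_pos: [0.5297, -0.31, 0.1796]
tcp_rot: [180.0, 0.1, -85.2]
wrist_force: [0.9, 0.3, 0.3]
opening: 0.0682
[ 0.53088534 -0.30597609  0.17838622] [179.89999049   0.28106682 -84.98228819] 0.0682123950967982
```

View pics/w7.png

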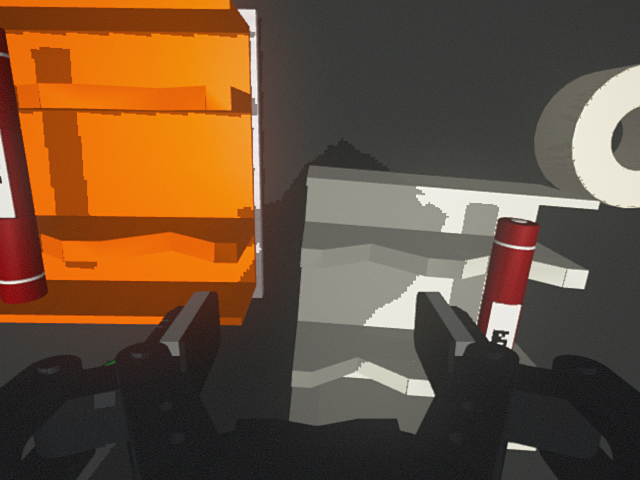

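View pics/t7.png

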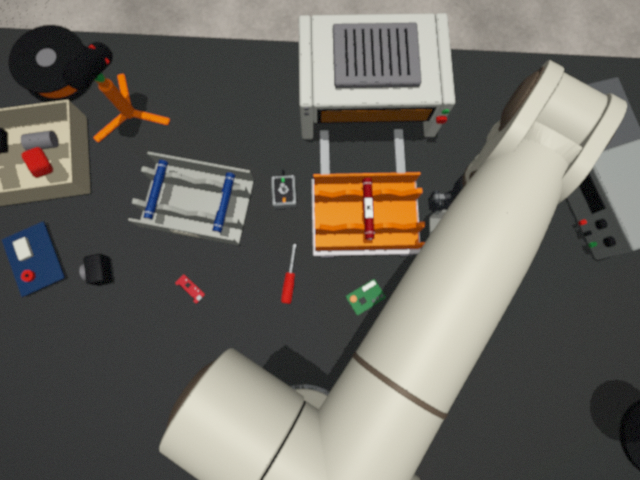

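```bash
python3 -m handwheel '[[0.2,0.022,0.05,0,-0.5],[0.2,0.022,0.1,0,-0.5],[0.2,0.022,0.15,0,-0.5],[0.3,0.022,0.174,-0.03,-0.5],[0.4,0.022,0.174,-0.07,-0.5]]'
python3 - <<'E'
from h import *
w=cam("wrist");cv2.imwrite("pics/w8.png",w["color"]);o=get_obs();print(o['ee_pos'],o['tcp_rot'],o['opening'])
E
```

```text
time: 12.15
ee_pos: [0.5543, -0.1289, 0.11]
tcp_rot: [-179.8, 0.2, -85.3]
wrist_force: [0.4, -0.8, -0.3]
opening: 0.0515
[ 0.55076613 -0.12965341  0.10121832] [179.55634      0.39351737 -85.31728802] 0.051088662628471594
```

View pics/w8.png

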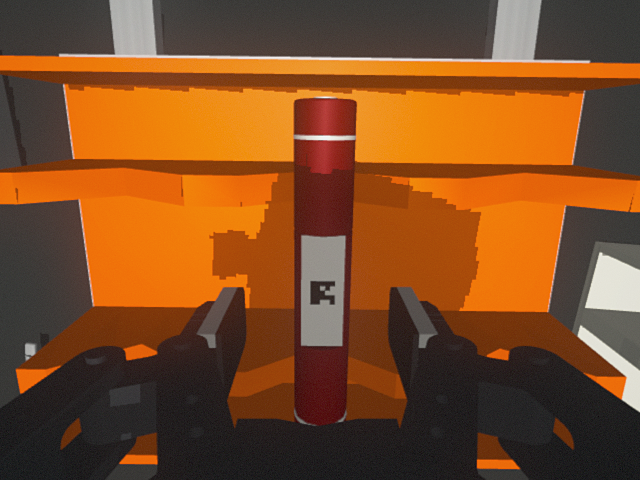

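```bash
python3 -m handwheel '[[0.4,0.0025,-0.002,-0.03,0],[0.4,0.0025,-0.002,-0.035,0],[0.6,0.0025,-0.002,-0.035,0],[0.8,0.0025,-0.002,-0.035,0],[1,0.0025,-0.002,-0.035,0]]' 60; python3 -m handwheel '[[1,0,0,0,0],[1,0,0,0,0],[1,0,0,0,0]]';python3 -m handwheel '[[1,0,0,0.03,0],[1,0,0,0.06,0],[1,-0.02,-0.05,0.09,0],[1,-0.03,-0.1,0.09,0],[1,-0.04,-0.14,0.09,-4]]'
```

```text
time: 12.7
ee_pos: [0.554, -0.1313, 0.0687]
tcp_rot: [179.7, 0.5, -85.3]
wrist_force: [-1.9, 5.0, 1.9]
opening: 0.0226
time: 13.0
ee_pos: [0.5544, -0.1317, 0.0696]
tcp_rot: [179.8, 0.4, -85.3]
wrist_force: [0.6, -0.3, -1.3]
opening: 0.0223
time: 13.5
ee_pos: [0.5151, -0.2709, 0.1615]
tcp_rot: [179.9, 0.3, -89.3]
wrist_force: [1.4, -0.6, -2.1]
opening: 0.022
```

Target out2: (0.471, -0.346), TCP z ≈ 0.0555.

```bash
python3 -m handwheel '[[1,-0.043,-0.04,0,-0.3],[1,-0.043,-0.075,-0.01,-0.3],[1,-0.043,-0.075,-0.05,-0.3],[1,-0.043,-0.075,-0.085,-0.3],[1,-0.043,-0.075,-0.085,-0.3]]';python3 - <<'E'
from h import *
w=cam("wrist");cv2.imwrite("pics/w9.png",w["color"]);o=get_obs();print(o['ee_pos'],o['tcp_rot'],o['opening'])
E
```

```text
time: 14.0
ee_pos: [0.4695, -0.3448, 0.0716]
tcp_rot: [179.5, 0.6, -89.7]
wrist_force: [-0.4, 0.1, -2.5]
opening: 0.0222
[ 0.47072595 -0.34527034  0.07483419] [179.70730069   0.47794026 -89.61936944] 0.022364783366914373
```

View pics/w9.png

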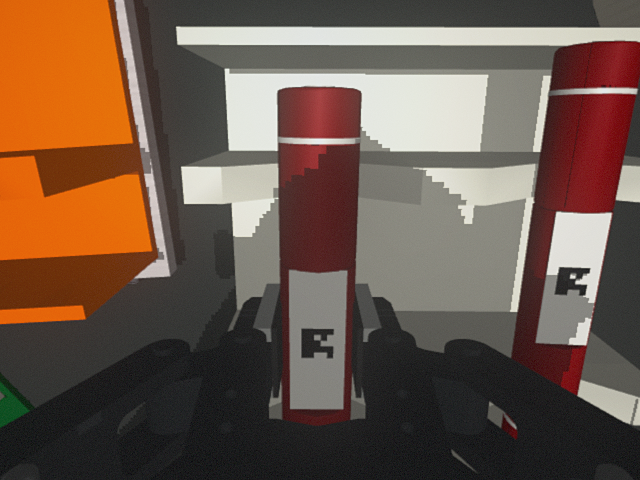

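```bash
python3 -m handwheel '[[1,0.0005,-0.001,-0.01,0],[1,0.0005,-0.001,-0.0185,0],[1,0.0005,-0.001,-0.0185,0],[1,0.0005,-0.001,-0.0185,0]]'; python3 -m handwheel '[[0.8,0,0,0,0],[0.6,0,0,0,0],[0.4,0,0,0,0],[0.4,0,0,0,0]]'; python3 -m handwheel '[[0.4,-0.0,0,0.05,0],[0.4,-0.01,-0.02,0.1,0],[0.3,-0.04,-0.04,0.15,0],[0.2,-0.05,-0.05,0.19,0],[0,-0.05,-0.05,0.22,0]]'
python3 - <<'E'
from h import *
w=cam("wrist");cv2.imwrite("pics/w10.png",w["color"]);s=cam("scene");zoom(s,"s10",130,190,350,310,3.6);o=get_obs();print(o['ee_pos'],o['tcp_rot'],o['opening'])
E
```

```text
time: 14.45
ee_pos: [0.4716, -0.3463, 0.057]
tcp_rot: [179.7, 0.5, -89.6]
wrist_force: [-0.5, -0.1, -0.7]
opening: 0.0225
time: 14.85
ee_pos: [0.4717, -0.3464, 0.0573]
tcp_rot: [179.8, 0.4, -89.6]
wrist_force: [-0.7, 0.2, 0.5]
opening: 0.0513
time: 15.35
ee_pos: [0.4202, -0.3975, 0.2804]
tcp_rot: [179.8, 0.3, -89.7]
wrist_force: [0.9, 0.3, 1.6]
opening: 0.0807
[ 0.42185825 -0.39777762  0.2835902 ] [-1.79873467e+02  8.42292807e-02 -8.96757908e+01] 0.08518536089928869
```

View pics/w10.png

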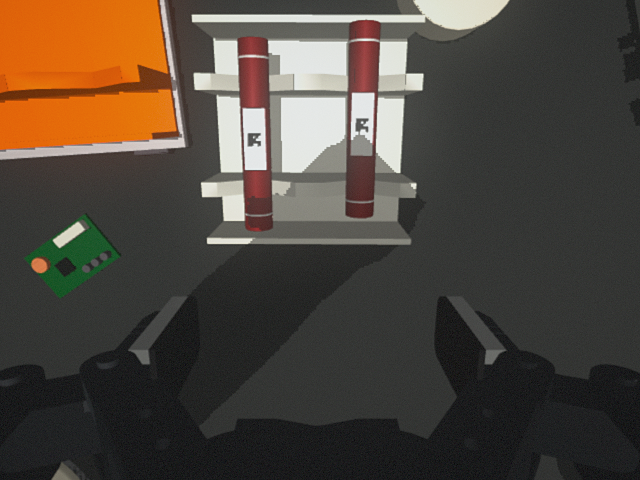

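View pics/s10.png

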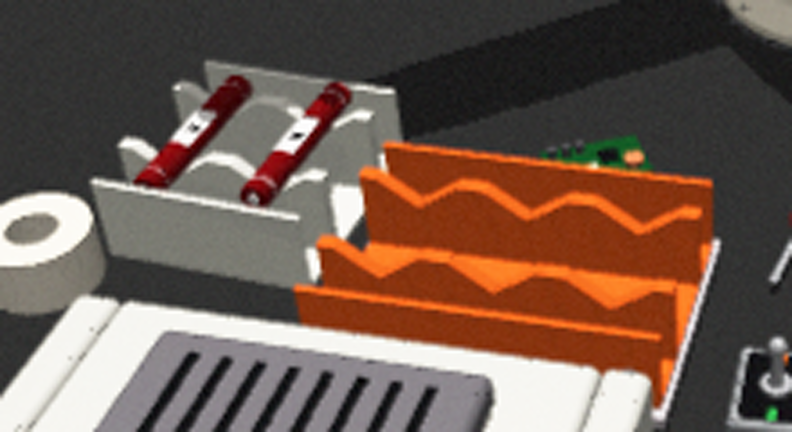

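Run:
```python
from h import *
w=cam("wrist")
zoom(w,"z11",190,5,440,255,3.2)
o=get_obs();print(o['ee_pos'])
for b in [(255,139),(362.5,124.5),(252,56),(259,215),(364.5,40),(360,200)]:
    print(b,np.round(onz(w,*b,.078 if b[1] in(139,124.5) else .082),4))
```

```text
[ 0.42203024 -0.39734892  0.28048295]
(255, 139) [ 0.4736 -0.3472  0.078 ]
(362.5, 124.5) [ 0.4854 -0.4332  0.078 ]
(252, 56) [ 0.5351 -0.3474  0.082 ]
(259, 215) [ 0.412  -0.3492  0.082 ]
(364.5, 40) [ 0.5467 -0.4322  0.082 ]
(360, 200) [ 0.4252 -0.4328  0.082 ]
```

View pics/z11.png

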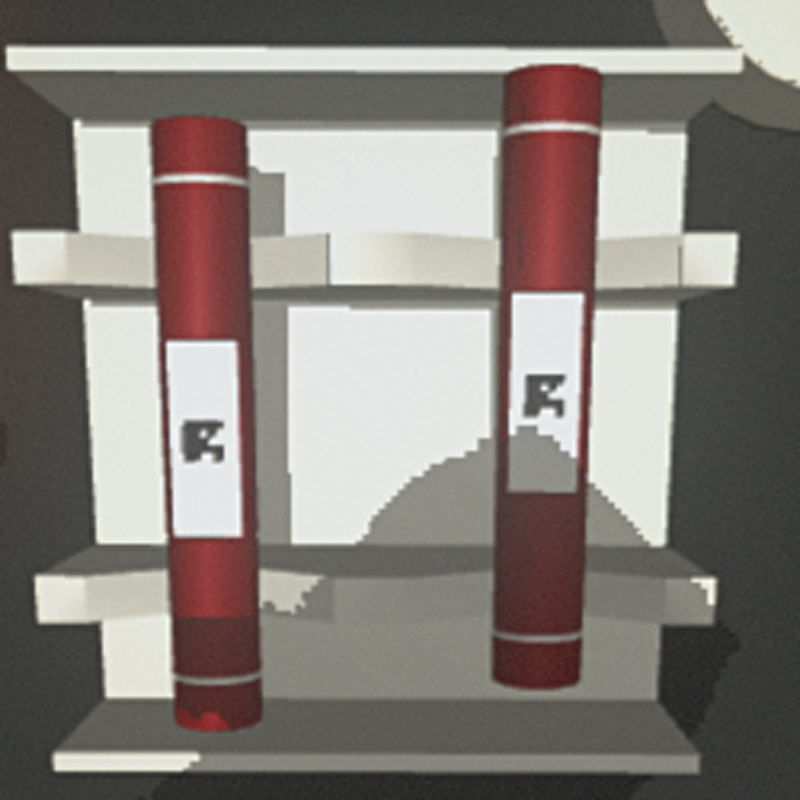

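```bash
python3 -m handwheel '[[0.2,0.03,-0.02,-0.04,0],[0.3,0.062,-0.035,-0.08,0],[0.4,0.062,-0.035,-0.12,0],[0.4,0.062,-0.035,-0.16,0],[0.4,0.062,-0.035,-0.19,0]]'; python3 -m handwheel '[[0.4,0,0,0,0]]'
```

```text
time: 16.0
ee_pos: [0.4831, -0.431, 0.0856]
tcp_rot: [179.8, 0.4, -89.6]
wrist_force: [0.0, 0.5, -0.0]
opening: 0.0513
time: 16.1
ee_pos: [0.4812, -0.4288, 0.0798]
tcp_rot: [179.4, 0.7, -89.6]
wrist_force: [-0.8, -0.2, 0.7]
opening: 0.0514
```

```bash
python3 -m handwheel '[[0.4,0.003,-0.0035,-0.015,0],[0.4,0.003,-0.0035,-0.0245,0],[0.7,0.003,-0.0035,-0.0245,0],[1,0.003,-0.0035,-0.0245,0],[1,0.003,-0.0035,-0.0245,0]]'; python3 -m handwheel '[[1,0,0,0,0],[1,0,0,0,0],[1,0,0,0.004,0],[1,-0.006,0,0.006,0],[1,-0.013,0,0.006,0]]';python3 -m handwheel '[[1,0,0,-0.004,0],[1,0,0,-0.0055,0],[1,0,0,-0.0055,0]]'
```

```text
time: 16.6
ee_pos: [0.4844, -0.4323, 0.0565]
tcp_rot: [179.5, 0.7, -89.6]
wrist_force: [-1.6, 3.0, 1.0]
opening: 0.022
time: 17.1
ee_pos: [0.4713, -0.4325, 0.0631]
tcp_rot: [179.5, 0.7, -89.6]
wrist_force: [-0.4, 0.6, -1.5]
opening: 0.0219
time: 17.4
ee_pos: [0.4711, -0.4324, 0.057]
tcp_rot: [179.5, 0.7, -89.6]
wrist_force: [-0.2, -0.1, -2.4]
opening: 0.0219
```

```bash
python3 -m handwheel '[[0.7,0,0,0,0],[0.4,0,0,0,0],[0.4,0,0,0,0]]'; python3 -m handwheel '[[0.4,-0.0,0,0.05,0],[0.4,-0.01,0.02,0.1,0],[0.3,-0.04,0.04,0.15,0],[0.2,-0.04,0.05,0.19,0],[0,-0.04,0.05,0.22,0]]'
python3 - <<'E'
from h import *
w=cam("wrist");cv2.imwrite("pics/w12.png",w["color"]);o=get_obs();print(o['ee_pos'],o['tcp_rot'],o['opening'])
E
```

```text
time: 17.7
ee_pos: [0.4713, -0.4324, 0.0573]
tcp_rot: [179.5, 0.7, -89.6]
wrist_force: [0.1, -0.3, 0.0]
opening: 0.0509
time: 18.2
ee_pos: [0.4306, -0.3813, 0.2815]
tcp_rot: [179.7, 0.6, -89.6]
wrist_force: [-0.3, -0.9, 0.6]
opening: 0.0806
[ 0.43136412 -0.38203135  0.28680102] [179.93402851   0.31115111 -89.55377214] 0.08514829845186282
```

View pics/w12.png

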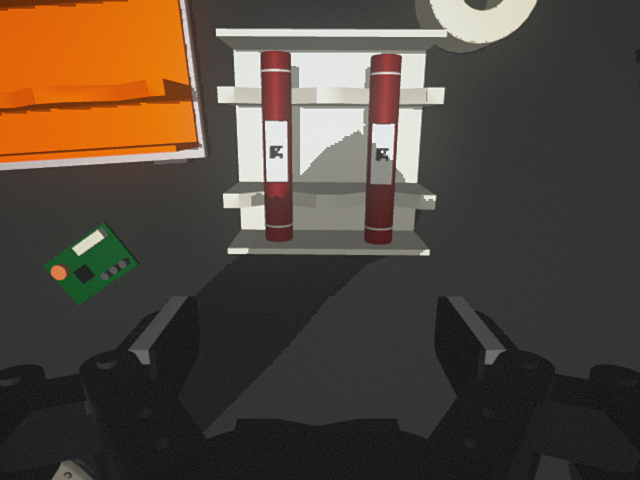

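```bash
python3 -m handwheel '[[0,0,0.1,0,40],[0,0,0.2,0,40],[0,0,0.3,0,40],[0,0,0.3,0,40],[0,0,0.3,0,40]]';  python3 -m handwheel '[[0,0.1,0.3,-0.03,60],[0,0.1,0.3,-0.03,60],[0,0.1,0.3,-0.03,60],[0,0.1,0.3,-0.03,60],[0,0.1,0.3,-0.03,60]]'
```

```text
time: 18.75
ee_pos: [0.431, -0.1309, 0.2863]
tcp_rot: [180.0, 0.3, -49.2]
wrist_force: [2.1, 0.3, -0.2]
opening: 0.0858
time: 19.25
ee_pos: [0.5097, 0.1059, 0.2629]
tcp_rot: [180.0, 0.2, -6.2]
wrist_force: [1.5, -1.3, 1.0]
opening: 0.0855
```

```bash
python3 -m handwheel '[[0,0.05,0.2,0,80],[0,0.05,0.2,0,80],[0,0.05,0.2,0,80],[0,0.05,0.2,0,80],[0,0.05,0.2,0,80]]'
```

```text
time: 19.75
ee_pos: [0.5599, 0.3107, 0.2606]
tcp_rot: [-180.0, 0.3, 37.0]
wrist_force: [1.0, -0.5, -0.1]
opening: 0.0854
```

```bash
python3 -m handwheel '[[0,0.03,0,0,44.7],[0,0.03,0,0,44.7],[0,0.03,0,0,44.7],[0,0.03,0,0,44.7],[0,0.03,0,0,44.7]]';python3 -m handwheel '[[0,0,0,0,2],[0,0,0,0,2],[0,0,0,0,2]]'
python3 - <<'E'
from h import *
w=cam("wrist");cv2.imwrite("pics/w13.png",w["color"]);o=get_obs();print(o['q'],o['ee_pos'],o['tcp_rot'],o['opening'])
E
```

```text
time: 20.25
ee_pos: [0.5901, 0.3108, 0.2605]
tcp_rot: [-180.0, 0.3, 79.7]
wrist_force: [0.6, -0.0, 0.3]
opening: 0.0854
time: 20.55
ee_pos: [0.5901, 0.3109, 0.2605]
tcp_rot: [-180.0, 0.3, 81.6]
wrist_force: [0.4, 0.6, -0.4]
opening: 0.0856
[ 27.88893052  23.77564184  36.02411154 102.47511795  -0.24866577
  36.25087995] [0.59011012 0.31090183 0.26049512] [-179.96426259    0.33455437   81.63864674] 0.08517864017912906
```

View pics/w13.png

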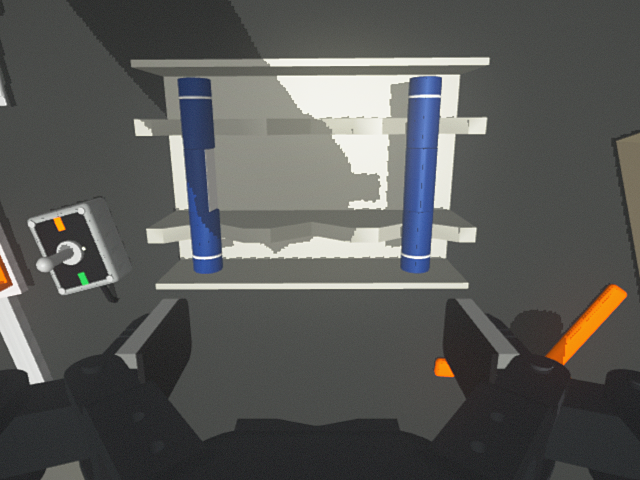

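Run:
```python
from h import *
w=cam("wrist")
zoom(w,"z14",160,60,480,290,2.5)
for a,b in(((195,97),(207,257)),((426,96),(416,257))):
    A,B=onz(w,*a,.081),onz(w,*b,.081);print(np.round((A+B)/2,4),np.linalg.norm(A-B),np.degrees(np.arctan2(*(B-A)[[1,0]])))
```

```text
[0.5548 0.2262 0.081 ] 0.12200031107640338 -8.094046856796549
[0.5786 0.3918 0.081 ] 0.12233308525502083 -8.226640931923122
```

View pics/z14.png

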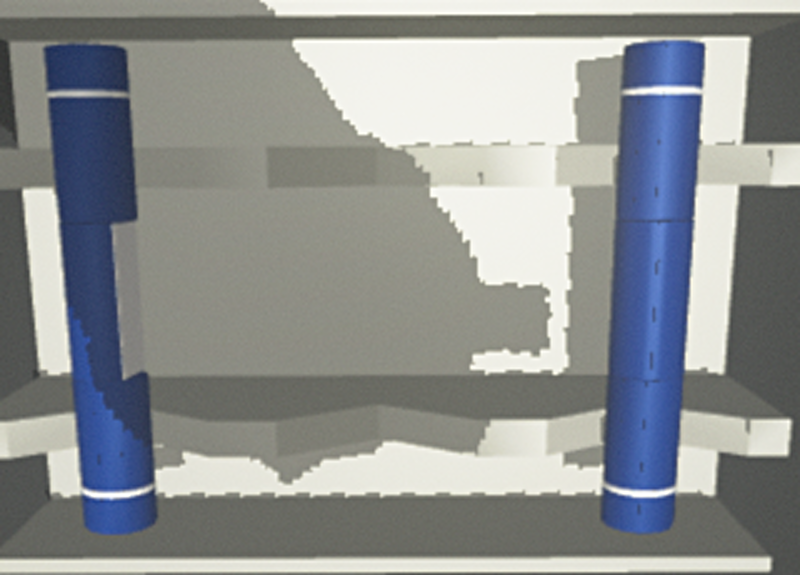

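```bash
python3 -m handwheel '[[0.2,-0.02,-0.045,0,0],[0.3,-0.0355,-0.0864,-0.03,0],[0.4,-0.0355,-0.0864,-0.08,0],[0.4,-0.0355,-0.0864,-0.12,0],[0.4,-0.0355,-0.0864,-0.15,0]]' 40
python3 - <<'E'
from h import *
w=cam("wrist");cv2.imwrite("pics/w15.png",w["color"]);o=get_obs();print(o['ee_pos'],o['tcp_rot'],o['opening'])
E
```

```text
time: 21.15
ee_pos: [0.5535, 0.2236, 0.1078]
tcp_rot: [-179.9, 0.4, 81.6]
wrist_force: [0.1, 0.1, -0.2]
opening: 0.0516
[0.5520564  0.22317232 0.10311749] [-179.57807026    0.56186128   81.58177778] 0.05140108209553324
```

View pics/w15.png

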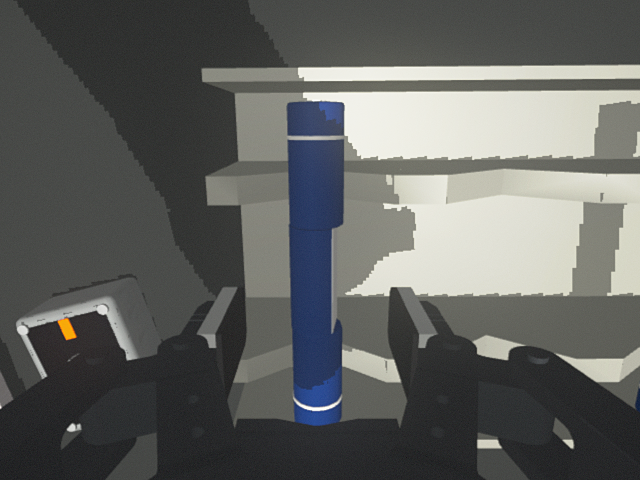

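```bash
python3 -m handwheel '[[0.4,0.0025,0.001,-0.04,0],[0.4,0.0025,0.001,-0.049,0],[0.7,0.0025,0.001,-0.049,0],[1,0.0025,0.001,-0.049,0],[1,0.0025,0.001,-0.049,0]]' 40; python3 -m handwheel '[[1,0,0,0,0],[1,0,0,0,0],[1,0,0,0,0]]' 60
```

```text
time: 21.7
ee_pos: [0.5549, 0.222, 0.0573]
tcp_rot: [-179.7, 0.8, 81.5]
wrist_force: [-6.1, -13.9, 7.7]
opening: 0.0193
time: 22.0
ee_pos: [0.5556, 0.2225, 0.0587]
tcp_rot: [-179.8, 0.7, 81.5]
wrist_force: [0.1, -0.4, -1.2]
opening: 0.0185
```

```bash
python3 -m handwheel '[[1,0,0,0.04,0],[1,0,0,0.08,0],[1,0,-0.05,0.12,3],[1,0,-0.1,0.12,8],[1,0,-0.15,0.12,12.5]]'; python3 -m handwheel '[[1,0,-0.05,0,0],[1,0,-0.1,0,0],[1,0,-0.15,0,0],[1,-0.0,-0.19,0,0],[1,-0.0,-0.19,0,0]]'
```

```text
time: 22.5
ee_pos: [0.5563, 0.0834, 0.1807]
tcp_rot: [180.0, 0.7, 94.3]
wrist_force: [1.5, 0.1, -2.4]
opening: 0.0185
time: 23.0
ee_pos: [0.5561, -0.1108, 0.181]
tcp_rot: [180.0, 0.7, 94.0]
wrist_force: [0.1, 0.8, -2.0]
opening: 0.0187
```

```bash
python3 -m handwheel '[[1,-0.004,-0.0074,-0.03,0.5],[1,-0.004,-0.0074,-0.06,0.5],[1,-0.004,-0.0074,-0.078,0.5],[1,-0.004,-0.0074,-0.08,0.5],[1,-0.004,-0.0074,-0.08,0.5]]'
python3 - <<'E'
from h import *
w=cam("wrist");cv2.imwrite("pics/w16.png",w["color"]);o=get_obs();print(o['ee_pos'],o['tcp_rot'],o['opening'])
E
```

```text
time: 23.5
ee_pos: [0.5522, -0.1176, 0.1014]
tcp_rot: [180.0, 0.7, 94.6]
wrist_force: [-0.3, -0.5, -2.1]
opening: 0.0187
[ 0.55267273 -0.11776653  0.10221412] [179.88123816   0.74161837  94.57578963] 0.018765920695206065
```

View pics/w16.png

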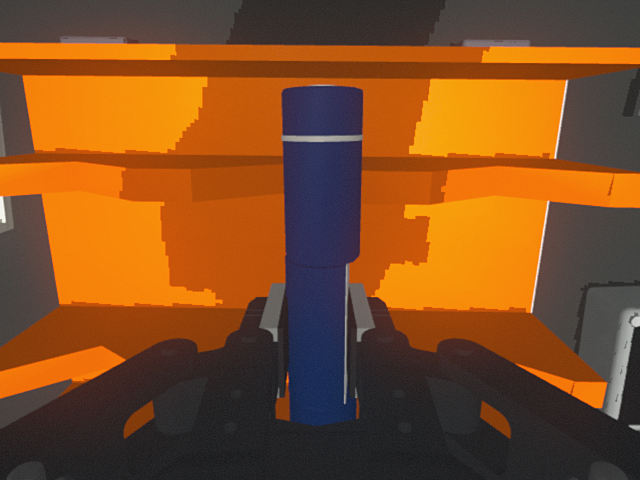

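```bash
python3 -m handwheel '[[1,-0.0005,-0.0004,-0.01,0],[1,-0.0005,-0.0004,-0.014,0],[1,-0.0005,-0.0004,-0.0155,0],[1,-0.0005,-0.0004,-0.0155,0]]'; python3 -m handwheel '[[1,0,0,-0.0015,0],[1,0,0,-0.0015,0]]'; python3 -m handwheel '[[1,0,0,-0.0015,0],[1,0,0,-0.0015,0]]'
```

```text
time: 23.95
ee_pos: [0.5521, -0.1181, 0.0866]
tcp_rot: [179.9, 0.7, 94.6]
wrist_force: [-0.2, -0.1, -2.0]
opening: 0.0189
time: 24.15
ee_pos: [0.5521, -0.1181, 0.085]
tcp_rot: [179.9, 0.7, 94.6]
wrist_force: [-0.7, -0.2, -2.4]
opening: 0.0186
time: 24.35
ee_pos: [0.552, -0.1182, 0.0833]
tcp_rot: [179.9, 0.7, 94.6]
wrist_force: [-0.1, -0.1, -1.6]
opening: 0.0188
```

```bash
python3 -m handwheel '[[1,0,0,-0.001,0],[1,0,0,-0.001,0]]'; python3 -m handwheel '[[1,0,0,-0.001,0],[1,0,0,-0.001,0]]'; python3 -m handwheel '[[1,0,0,-0.001,0],[1,0,0,-0.001,0]]'
```

```text
time: 24.55
ee_pos: [0.5521, -0.1182, 0.0824]
tcp_rot: [179.9, 0.7, 94.6]
wrist_force: [0.8, -0.3, -1.4]
opening: 0.0187
time: 24.75
ee_pos: [0.5523, -0.1185, 0.082]
tcp_rot: [179.8, 0.8, 94.6]
wrist_force: [-0.7, -1.9, 3.5]
opening: 0.0187
time: 24.95
ee_pos: [0.5526, -0.1188, 0.0817]
tcp_rot: [179.8, 0.8, 94.5]
wrist_force: [-2.1, -2.6, 4.5]
opening: 0.019
```

```bash
python3 -m handwheel '[[0.8,0,0,0.0005,0],[0.74,0,0,0.0005,0],[0.7,0,0,0.0005,0],[0.7,0,0,0.0005,0]]' 20
python3 - <<'E'
from h import *
w=cam("wrist");cv2.imwrite("pics/w17.png",w["color"]);o=get_obs();print(o['ee_pos'],o['tcp_rot'],o['opening'])
E
```

```text
time: 25.35
ee_pos: [0.5525, -0.1188, 0.082]
tcp_rot: [179.8, 0.8, 94.6]
wrist_force: [-0.6, -0.5, -1.1]
opening: 0.0254
[ 0.55255829 -0.11880361  0.08207647] [179.8013628    0.82619719  94.55107148] 0.025548150413601763
```

View pics/w17.png

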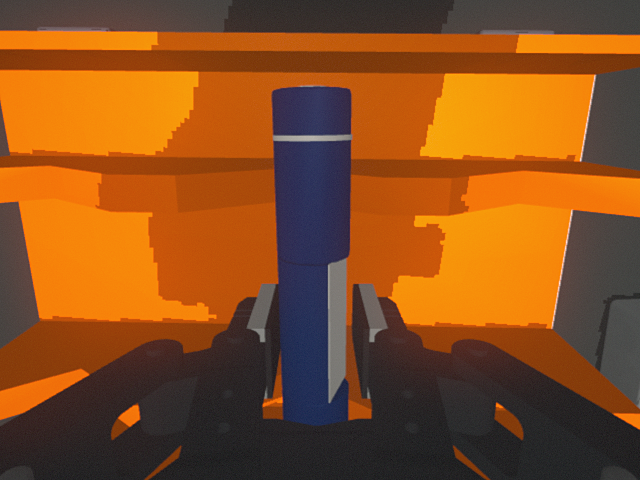

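```bash
python3 -m handwheel '[[0.7,0.0001,-0.0012,-0.0023,0],[0.7,0.0002,-0.0024,-0.0046,0],[0.7,0.0003,-0.0036,-0.0069,0],[0.7,0.0004,-0.0048,-0.0092,0],[0.7,0.0005,-0.006,-0.0115,0]]' 20
python3 - <<'E'
from h import *
w=cam("wrist");cv2.imwrite("pics/w18.png",w["color"]);o=get_obs();print(o['ee_pos'],o['tcp_rot'],o['opening'])
E
```

```text
time: 25.9
ee_pos: [0.5532, -0.125, 0.0704]
tcp_rot: [179.8, 0.8, 94.5]
wrist_force: [1.4, -1.4, -0.0]
opening: 0.0256
[ 0.55306081 -0.12514227  0.07003697] [179.81088931   0.83408109  94.53939446] 0.025746392842635954
```

View pics/w18.png

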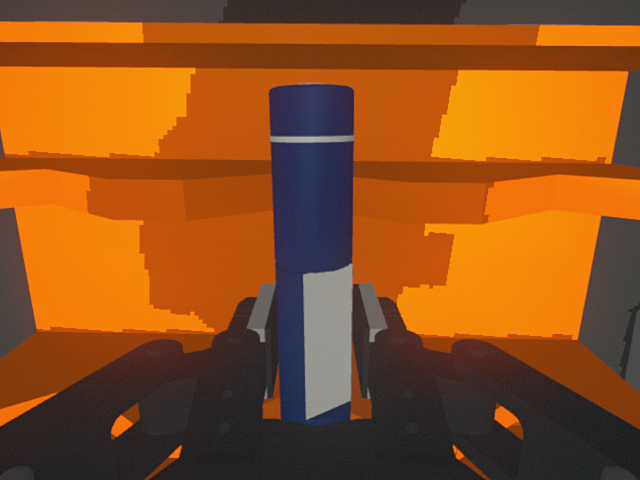

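Rolling works. It's about 50° round; continue.

```bash
python3 -m handwheel '[[0.7,0.0001,-0.0012,-0.0023,0],[0.7,0.0002,-0.0024,-0.0046,0],[0.7,0.0003,-0.0036,-0.0069,0],[0.7,0.0003,-0.0036,-0.0069,0]]' 20
python3 - <<'E'
from h import *
w=cam("wrist");cv2.imwrite("pics/w19.png",w["color"]);o=get_obs();print(o['ee_pos'],o['tcp_rot'],o['opening'],o['wrist_force'])
E
```

```text
time: 26.35
ee_pos: [0.5533, -0.129, 0.0628]
tcp_rot: [179.8, 0.8, 94.5]
wrist_force: [2.0, -3.0, 1.2]
opening: 0.0253
[ 0.55332292 -0.12885203  0.06297905] [179.8200071    0.83560228  94.53240104] 0.0255712581849237 [ 1.70483588 -2.27488804  0.35139603]
```

View pics/w19.png

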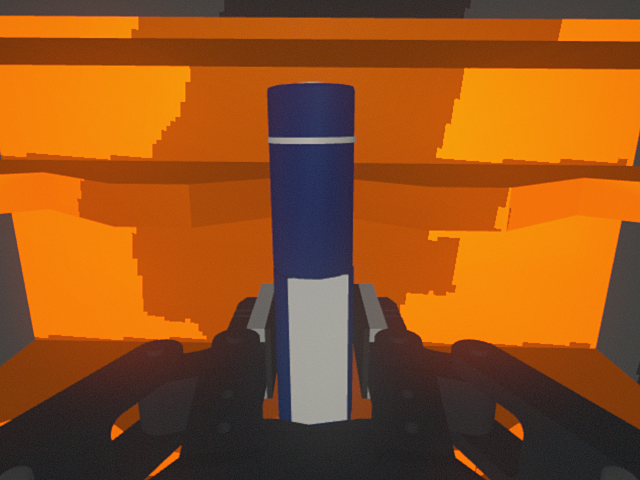

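```bash
python3 -m handwheel '[[0.7,0.0001,-0.0008,-0.0015,0],[0.7,0.0001,-0.0014,-0.0028,0],[0.7,0.0001,-0.0014,-0.0028,0]]' 20
python3 - <<'E'
from h import *
w=cam("wrist");cv2.imwrite("pics/w20.png",w["color"][60:]);o=get_obs();print(o['ee_pos'],o['tcp_rot'],o['opening'],o['wrist_force'])
E
```

```text
time: 26.7
ee_pos: [0.5533, -0.1302, 0.0599]
tcp_rot: [179.8, 0.8, 94.5]
wrist_force: [1.5, -1.6, -0.1]
opening: 0.0257
[ 0.5532763  -0.13019188  0.0600354 ] [179.83896795   0.82413697  94.53141867] 0.02558937794265104 [ 0.17358708 -1.49082424  1.38990808]
```

View pics/w20.png

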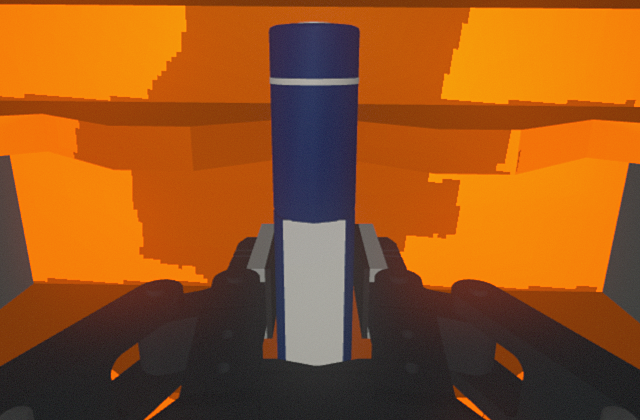

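```bash
python3 -m handwheel '[[0.65,0,0,0,0],[0.6,0,0,0,0],[0.5,0,0,0,0],[0.4,0,0,0,0]]';python3 -m handwheel '[[0.4,0,0,0.04,0],[0.4,0,0,0.08,0],[0.4,0,0,0.12,0],[0.3,0.02,0,0.15,0],[0.3,0.04,0,0.15,0]]'
python3 - <<'E'
from h import *
w=cam("wrist");cv2.imwrite("pics/w21.png",w["color"]);o=get_obs();print(o['ee_pos'],o['tcp_rot'],o['opening'],o['wrist_force'])
E
```

```text
time: 27.15
ee_pos: [0.5532, -0.1301, 0.06]
tcp_rot: [179.8, 0.8, 94.5]
wrist_force: [-0.6, -0.3, -0.1]
opening: 0.0509
time: 27.65
ee_pos: [0.595, -0.1304, 0.2158]
tcp_rot: [179.4, 0.9, 94.5]
wrist_force: [0.7, 0.2, 0.4]
opening: 0.06
[ 0.59682626 -0.13016921  0.21212225] [179.55312831   0.88320161  94.5454576 ] 0.059874154225829056 [-2.50861062  0.99384688 -3.86487597]
```

View pics/w21.png

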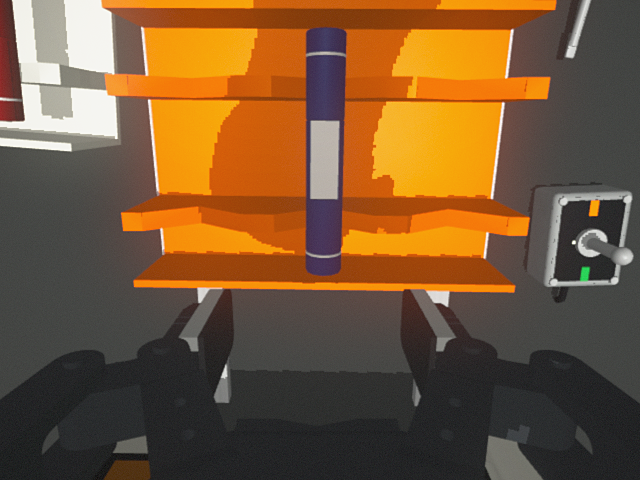

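```bash
cat >> h.py <<'E'
def tilt(w,u0,u1,v0,v1,zaxis,vflat):
    """per-row: flat edges (bright, low sat) and blue edges; roll by ray through flat centre"""
    im=w["color"].astype(int);res=[]
    hsv=cv2.cvtColor(w["color"],cv2.COLOR_BGR2HSV)
    E=[]
    for v in range(*vflat):
        row=hsv[v,u0:u1]; f=np.where((row[:,1]<60)&(row[:,2]>90))[0]
        if len(f)>5: E.append((v,u0+f.min(),u0+f.max()+1))
    S=[]
    for v in list(range(*v0))+list(range(*v1)):
        row=hsv[v,u0:u1]; f=np.where((row[:,0]>100)&(row[:,0]<130)&(row[:,1]>100))[0]
        if len(f)>5: S.append((v,u0+f.min(),u0+f.max()+1))
    E=np.array(E);S=np.array(S)
    l=np.polyfit(S[:,0],S[:,1],1);r=np.polyfit(S[:,0],S[:,2],1)
    v=E[:,0].mean();fl,fr=np.median(E[:,1]),np.median(E[:,2])
    sl,sr=np.polyval(l,v),np.polyval(r,v)
    # silhouette tangents -> axis angle in plane across shaft
    def y(u,z): return onz(w,u,v,z)
    return v,fl,fr,sl,sr,y((sl+sr)/2,zaxis),y(fl,zaxis+.008),y(fr,zaxis+.008)
E
python3 - <<'E'
from h import *
w=cam("wrist"); r=tilt(w,290,360,(60,110),(205,245),.085,(130,190));print(r[:5]);
for p in r[5:]:print(np.round(p,4))
E
```

```text
(np.float64(159.5), np.float64(309.0), np.float64(339.0), np.float64(306.63857489840706), np.float64(324.7838292306972))
[ 0.555  -0.1358  0.085 ]
[ 0.5545 -0.1398  0.093 ]
[ 0.553  -0.1215  0.093 ]
```

```bash
sed -i 's/(row\[:,0\]>100)&(row\[:,0\]<130)&(row\[:,1\]>100)/(row[:,0]>95)\&(row[:,0]<140)\&(row[:,1]>60)/' h.py
python3 - <<'E'
from h import *
w=cam("wrist"); r=tilt(w,290,360,(62,110),(205,245),.085,(130,190));print(r[:5]);
for p in r[5:]:print(np.round(p,4))
hsv=cv2.cvtColor(w["color"],cv2.COLOR_BGR2HSV);print(hsv[90,300:350:3].tolist())
o=np.array(w["origin"]);print(o)
E
```

```text
(np.float64(159.5), np.float64(309.0), np.float64(339.0), np.float64(306.00926292088263), np.float64(336.5045112551548))
[ 0.5523 -0.1321  0.085 ]
[ 0.5522 -0.1395  0.093 ]
[ 0.5507 -0.1214  0.093 ]
[[12, 240, 175], [13, 249, 178], [134, 103, 74], [136, 90, 82], [134, 101, 83], [129, 101, 88], [127, 100, 94], [128, 93, 93], [124, 96, 98], [128, 101, 93], [130, 101, 83], [131, 97, 84], [136, 94, 79], [141, 90, 74], [146, 93, 66], [12, 236, 175], [12, 241, 188]]
[ 0.52827472 -0.13300525  0.35224349]
```

```bash
sed -i 's/(row\[:,0\]<140)/(row[:,0]<165)/' h.py
python3 - <<'E'
from h import *
w=cam("wrist"); r=tilt(w,290,360,(62,110),(205,245),.085,(130,190));print(r[:5]);
for p in r[5:]:print(np.round(p,4))
E
```

```text
(np.float64(159.5), np.float64(308.0), np.float64(338.0), np.float64(305.00000000000006), np.float64(342.08812269621734))
[ 0.5506 -0.1306  0.085 ]
[ 0.5506 -0.14    0.093 ]
[ 0.5491 -0.1219  0.093 ]
```

```bash
python3 -m handwheel '[[0.3,-0.08,0.26,0,-6],[0.3,-0.08,0.26,0,-6],[0.3,-0.08,0.26,0,-6],[0.3,-0.08,0.26,0,-6],[0.3,-0.08,0.26,0,-6]]'; python3 -m handwheel '[[0.4,0.06,0.27,-0.04,-7],[0.4,0.06,0.27,-0.04,-7],[0.4,0.06,0.27,-0.04,-7],[0.4,0.06,0.27,-0.04,-7],[0.4,0.06,0.27,-0.04,-7]]';python3 - <<'E'
from h import *
w=cam("wrist");cv2.imwrite("pics/w22.png",w["color"]);o=get_obs();print(o['ee_pos'],o['tcp_rot'],o['opening'])
E
```

```text
time: 28.35
ee_pos: [0.5177, 0.11, 0.2089]
tcp_rot: [180.0, 0.8, 88.5]
wrist_force: [0.8, -0.2, -0.1]
opening: 0.06
time: 28.85
ee_pos: [0.5707, 0.3521, 0.1727]
tcp_rot: [180.0, 0.8, 81.5]
wrist_force: [1.2, -0.3, 0.1]
opening: 0.0513
[0.57060706 0.3582     0.16814368] [-179.80560438    0.85386424   81.72390282] 0.051259771979090575
```

View pics/w22.png

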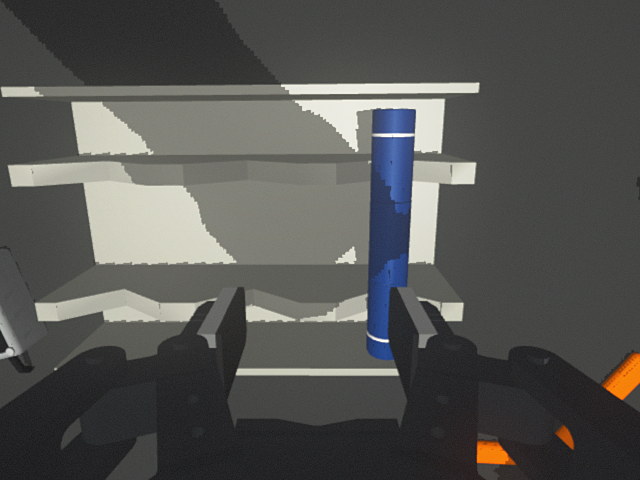

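Now to (0.579, 0.394) with TCP at z 0.10, then look.

```bash
python3 -m handwheel '[[0.4,0.008,0.035,-0.01,0],[0.4,0.0084,0.0358,-0.04,0],[0.4,0.0084,0.0358,-0.065,0],[0.4,0.0084,0.0358,-0.065,0],[0.4,0.0084,0.0358,-0.065,0]]';python3 - <<'E'
from h import *
w=cam("wrist");cv2.imwrite("pics/w23.png",w["color"]);o=get_obs();print(o['ee_pos'],o['tcp_rot'],o['opening'])
E
```

```text
time: 29.4
ee_pos: [0.5784, 0.3933, 0.1034]
tcp_rot: [-179.8, 0.9, 81.7]
wrist_force: [0.5, 0.4, 0.9]
opening: 0.051
[0.57905305 0.39363047 0.10475254] [-179.84902655    0.81113257   81.70114227] 0.05152504422520204
```

View pics/w23.png

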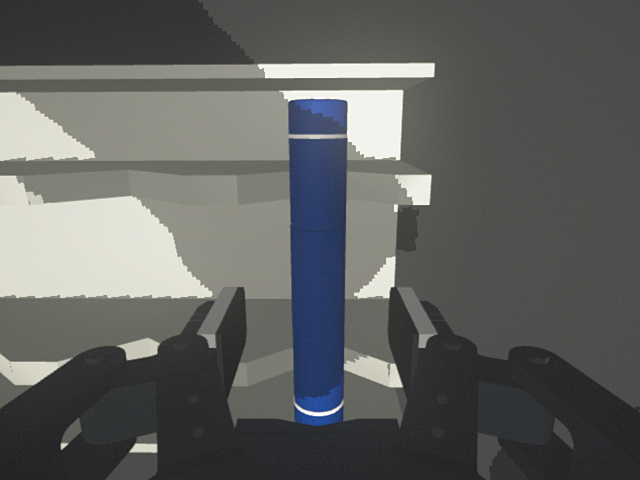

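```bash
python3 -m handwheel '[[0.4,0,0,-0.04,0],[0.4,0,0,-0.051,0],[0.7,0,0,-0.051,0],[1,0,0,-0.051,0],[1,0,0,-0.051,0]]' 20; python3 -m handwheel '[[1,0,0,0,0],[1,0,0,0,0],[1,0,0,0,0]]' 40
```

```text
time: 29.95
ee_pos: [0.5796, 0.3935, 0.0559]
tcp_rot: [-179.9, 0.8, 81.7]
wrist_force: [-1.5, -4.2, 2.9]
opening: 0.0235
time: 30.25
ee_pos: [0.5798, 0.3937, 0.0563]
tcp_rot: [-180.0, 0.7, 81.7]
wrist_force: [0.1, -0.4, -0.1]
opening: 0.0229
```

```bash
python3 -m handwheel '[[1,0,0,0.04,0],[1,0,0,0.08,0],[1,-0.03,-0.04,0.11,0],[1,-0.05,-0.08,0.12,4],[1,-0.06,-0.13,0.12,8]]' 60; python3 -m handwheel '[[1,0.01,-0.05,0,4.5],[1,0.02,-0.1,0,4.5],[1,0.025,-0.15,0,4.5],[1,0.025,-0.2,0,4.5],[1,0.025,-0.25,0,4.5]]'
```

```text
time: 30.75
ee_pos: [0.52, 0.2682, 0.1785]
tcp_rot: [179.9, 0.6, 90.0]
wrist_force: [1.2, -0.2, -0.7]
opening: 0.0218
time: 31.25
ee_pos: [0.5448, 0.0184, 0.1787]
tcp_rot: [179.8, 0.6, 94.5]
wrist_force: [1.3, 0.1, -3.2]
opening: 0.0223
```

```bash
python3 -m handwheel '[[1,0.0005,-0.046,-0.01,0],[1,0.0005,-0.049,-0.05,0],[1,0.0005,-0.049,-0.08,0],[1,0.0005,-0.049,-0.085,0],[1,0.0005,-0.049,-0.085,0]]'
python3 - <<'E'
from h import *
w=cam("wrist");cv2.imwrite("pics/w24.png",w["color"]);o=get_obs();print(o['ee_pos'],o['tcp_rot'],o['opening'])
E
```

```text
time: 31.75
ee_pos: [0.5449, -0.0304, 0.0935]
tcp_rot: [179.9, 0.6, 94.5]
wrist_force: [-0.2, 0.1, -2.0]
opening: 0.0221
[ 0.54571131 -0.03029139  0.09492977] [179.77994642   0.63131721  94.52145793] 0.02202146908741331
```

View pics/w24.png

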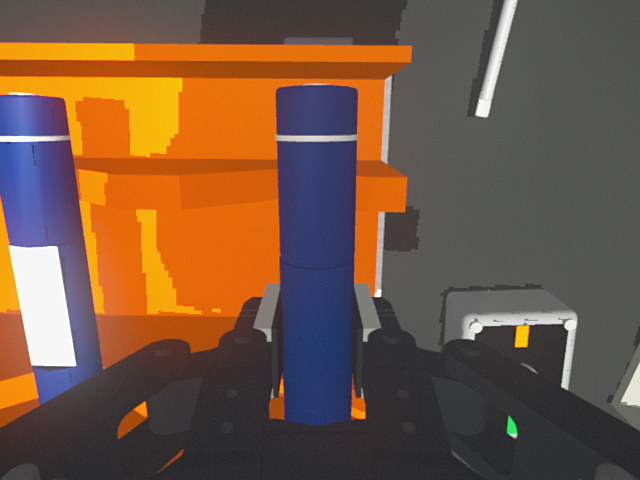

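```bash
python3 -m handwheel '[[1,0,-0.0003,-0.008,0],[1,0,-0.0003,-0.011,0],[1,0,-0.0003,-0.011,0]]'; python3 -m handwheel '[[1,0,0,-0.001,0],[1,0,0,-0.001,0]]'; python3 -m handwheel '[[1,0,0,-0.001,0],[1,0,0,-0.001,0]]'; python3 -m handwheel '[[1,0,0,-0.001,0],[1,0,0,-0.001,0]]'
```

```text
time: 32.1
ee_pos: [0.5458, -0.0303, 0.0841]
tcp_rot: [179.8, 0.6, 94.6]
wrist_force: [-0.4, 1.2, -1.8]
opening: 0.0222
time: 32.3
ee_pos: [0.5459, -0.0303, 0.0832]
tcp_rot: [179.8, 0.6, 94.6]
wrist_force: [0.1, -0.3, -1.6]
opening: 0.022
time: 32.5
ee_pos: [0.5459, -0.0302, 0.0822]
tcp_rot: [179.8, 0.6, 94.6]
wrist_force: [-0.2, -0.6, -2.5]
opening: 0.0225
time: 32.7
ee_pos: [0.546, -0.0303, 0.0813]
tcp_rot: [179.7, 0.6, 94.6]
wrist_force: [0.3, -0.6, -0.9]
opening: 0.0221
```

```bash
python3 -m handwheel '[[0.76,0,0,0,0],[0.7,0,0,0,0],[0.7,0,0,0,0]]' 20; python3 -m handwheel '[[0.7,0.0001,-0.0012,-0.0023,0],[0.7,0.0002,-0.0024,-0.0046,0],[0.7,0.0003,-0.0036,-0.0069,0],[0.7,0.0004,-0.0048,-0.0092,0],[0.7,0.0005,-0.006,-0.0115,0]]' 20; python3 -m handwheel '[[0.7,0.0001,-0.0012,-0.0023,0],[0.7,0.0002,-0.0024,-0.0046,0],[0.7,0.0003,-0.0036,-0.0069,0],[0.7,0.0004,-0.0048,-0.0092,0],[0.7,0.0005,-0.006,-0.0115,0]]' 20
python3 - <<'E'
from h import *
w=cam("wrist");cv2.imwrite("pics/w25.png",w["color"]);o=get_obs();print(o['ee_pos'],o['tcp_rot'],o['opening'])
E
```

```text
time: 33.0
ee_pos: [0.5461, -0.0304, 0.0815]
tcp_rot: [179.7, 0.7, 94.5]
wrist_force: [0.1, 0.1, 0.0]
opening: 0.0255
time: 33.5
ee_pos: [0.5468, -0.0367, 0.0699]
tcp_rot: [179.7, 0.7, 94.5]
wrist_force: [1.2, -2.0, 0.8]
opening: 0.0254
time: 34.0
ee_pos: [0.5473, -0.0428, 0.0582]
tcp_rot: [179.7, 0.7, 94.5]
wrist_force: [0.5, -1.9, -0.4]
opening: 0.0255
[ 0.54720577 -0.04297689  0.05784324] [179.71837852   0.67949557  94.53303558] 0.025649160056577445
```

View pics/w25.png

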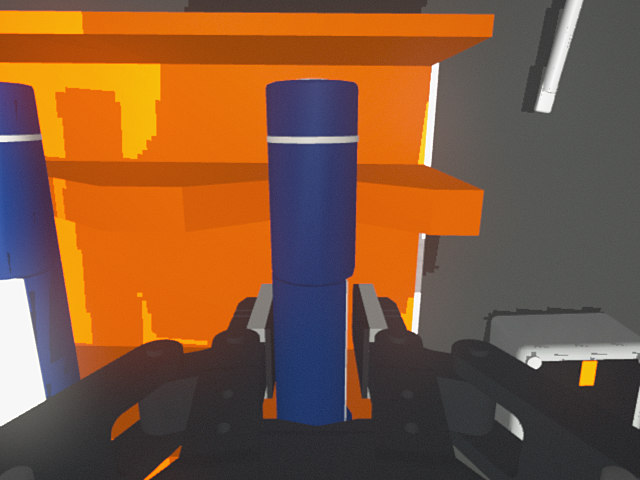

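```bash
python3 -m handwheel '[[0.6,0,-0.001,0,0],[0.55,0,-0.002,0,0],[0.55,0,-0.002,0.01,0],[0.55,0,-0.002,0.011,0],[0.55,0,-0.002,0.011,0]]'; python3 -m handwheel '[[0.75,0,-0.0005,0,0],[1,0,-0.0005,0,0],[1,0,-0.0005,0,0],[1,0,-0.0005,0,0]]' 30
python3 - <<'E'
from h import *
w=cam("wrist");cv2.imwrite("pics/w26.png",w["color"]);o=get_obs();print(o['ee_pos'],o['tcp_rot'],o['opening'])
E
```

```text
time: 34.55
ee_pos: [0.5477, -0.0449, 0.0697]
tcp_rot: [179.6, 0.7, 94.5]
wrist_force: [1.2, -0.2, -0.9]
opening: 0.0389
time: 34.95
ee_pos: [0.548, -0.0468, 0.0704]
tcp_rot: [179.6, 0.9, 94.5]
wrist_force: [-0.4, -8.1, 4.4]
opening: 0.0197
[ 0.54805535 -0.04685203  0.07038741] [179.5846266    0.85836047  94.47606833] 0.01914108390027017
```

View pics/w26.png

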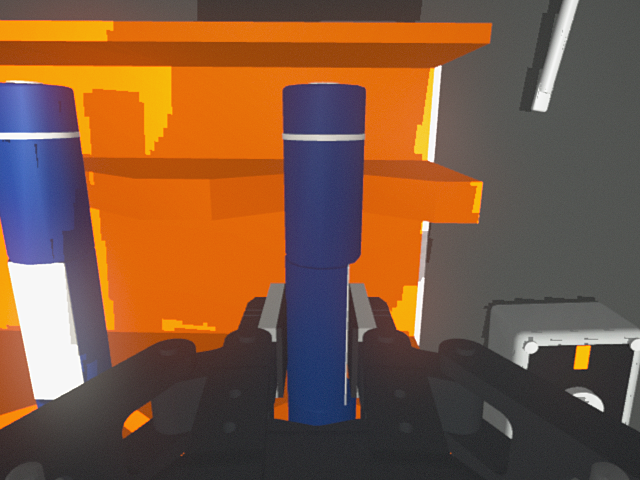

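```bash
python3 -m handwheel '[[1,0,0,0.01,0],[1,0,0,0.025,0],[1,-0.001,0.008,0.025,0],[1,-0.001,0.0145,0.025,0],[1,-0.001,0.0145,0.025,0]]' 60; python3 -m handwheel '[[1,0,0,0,0],[1,0,0,0,0]]';python3 - <<'E'
from h import *
w=cam("wrist");cv2.imwrite("pics/w27.png",w["color"]);o=get_obs();print(o['ee_pos'],o['tcp_rot'],o['opening'])
E
```

```text
time: 35.5
ee_pos: [0.5468, -0.0312, 0.095]
tcp_rot: [179.6, 0.8, 94.5]
wrist_force: [-0.0, -0.6, -1.4]
opening: 0.0188
time: 35.7
ee_pos: [0.5466, -0.031, 0.0945]
tcp_rot: [179.7, 0.8, 94.6]
wrist_force: [0.4, 0.1, -1.8]
opening: 0.0184
[ 0.54660245 -0.03108207  0.09455538] [179.6586556    0.82770892  94.56052083] 0.018573237038682588
```

View pics/w27.png

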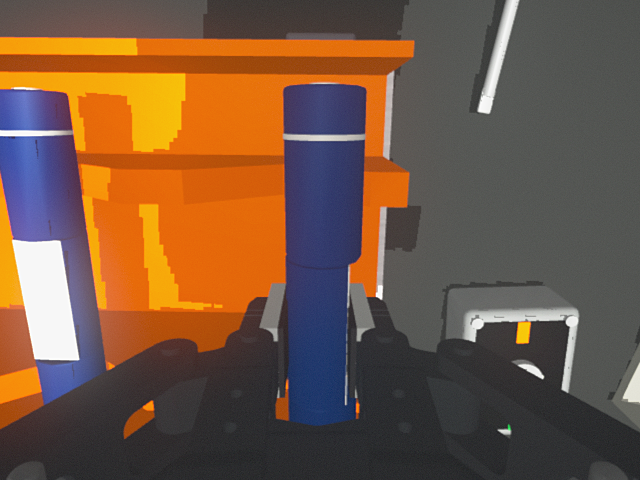

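```bash
python3 -m handwheel '[[1,-0.0005,-0.0014,-0.008,0],[1,-0.0005,-0.0014,-0.0115,0],[1,-0.0005,-0.0014,-0.0115,0]]'; python3 -m handwheel '[[1,0,0,-0.001,0],[1,0,0,-0.001,0]]'; python3 -m handwheel '[[1,0,0,-0.001,0],[1,0,0,-0.001,0]]'; python3 -m handwheel '[[1,0,0,-0.001,0],[1,0,0,-0.001,0]]'
```

```text
time: 36.05
ee_pos: [0.5455, -0.0326, 0.082]
tcp_rot: [179.7, 0.8, 94.5]
wrist_force: [0.2, -0.7, -2.7]
opening: 0.0187
time: 36.25
ee_pos: [0.5456, -0.0328, 0.0809]
tcp_rot: [179.7, 0.8, 94.5]
wrist_force: [-0.8, 0.2, -1.7]
opening: 0.0188
time: 36.45
ee_pos: [0.5458, -0.033, 0.0805]
tcp_rot: [179.7, 0.9, 94.5]
wrist_force: [-0.8, -0.9, 1.9]
opening: 0.0189
time: 36.65
ee_pos: [0.546, -0.0333, 0.0802]
tcp_rot: [179.6, 0.9, 94.5]
wrist_force: [-2.6, -1.9, 5.1]
opening: 0.019
```

Contact. Release to a loose cage and roll it down.

```bash
python3 -m handwheel '[[0.8,0,0,0.0005,0],[0.74,0,0,0.0005,0],[0.7,0,0,0.0005,0],[0.7,0,0,0.0005,0]]' 20; python3 -m handwheel '[[0.7,0.0001,-0.0012,-0.0023,0],[0.7,0.0002,-0.0024,-0.0046,0],[0.7,0.0003,-0.0036,-0.0069,0],[0.7,0.0004,-0.0048,-0.0092,0],[0.7,0.0005,-0.006,-0.0115,0]]' 20; python3 -m handwheel '[[0.7,0.0001,-0.0012,-0.0023,0],[0.7,0.0002,-0.0024,-0.0046,0],[0.7,0.0003,-0.0034,-0.0065,0],[0.7,0.0003,-0.0034,-0.0065,0]]' 20
python3 - <<'E'
from h import *
w=cam("wrist");cv2.imwrite("pics/w28.png",w["color"]);o=get_obs();print(o['ee_pos'],o['tcp_rot'],o['opening'])
E
```

```text
time: 37.05
ee_pos: [0.5461, -0.0332, 0.0806]
tcp_rot: [179.6, 0.9, 94.5]
wrist_force: [0.8, -0.5, -1.7]
opening: 0.0258
time: 37.55
ee_pos: [0.5466, -0.0394, 0.0689]
tcp_rot: [179.6, 0.9, 94.5]
wrist_force: [0.7, -1.6, 0.0]
opening: 0.0257
time: 37.95
ee_pos: [0.5469, -0.043, 0.0621]
tcp_rot: [179.7, 0.9, 94.5]
wrist_force: [0.6, -1.9, 0.8]
opening: 0.0256
[ 0.54686881 -0.0428914   0.06225305] [179.65231721   0.89583696  94.49879704] 0.025464594247131475
```

View pics/w28.png

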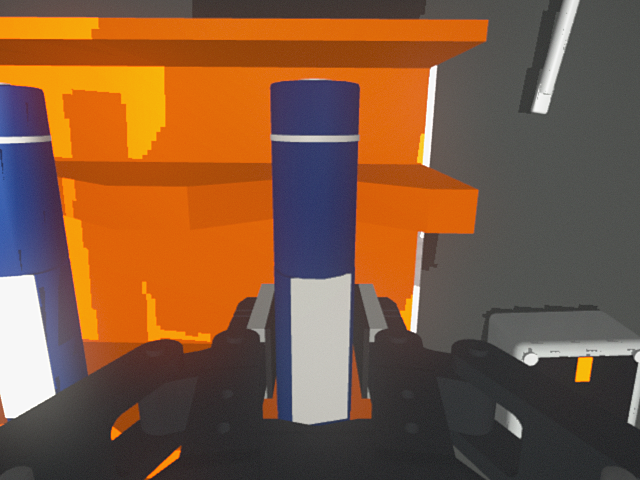

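```bash
python3 -m handwheel '[[0.7,0.0001,-0.0008,-0.0015,0],[0.7,0.0001,-0.0014,-0.0027,0],[0.7,0.0001,-0.0014,-0.0027,0]]' 20
python3 - <<'E'
from h import *
w=cam("wrist");cv2.imwrite("pics/w29.png",w["color"]);o=get_obs();print(o['ee_pos'],o['wrist_force'],o['opening'])
E
```

```text
time: 38.3
ee_pos: [0.547, -0.0444, 0.0595]
tcp_rot: [179.7, 0.9, 94.5]
wrist_force: [-0.6, -1.4, 0.1]
opening: 0.0255
[ 0.5469958  -0.04434727  0.05954537] [ 0.96215859 -2.08757682  0.71154876] 0.025659452360080236
```

View pics/w29.png

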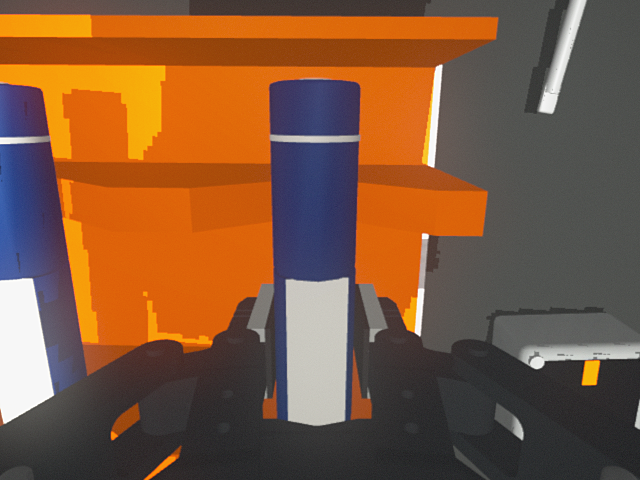

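```bash
python3 -m handwheel '[[0.7,0.0001,-0.0007,-0.0013,0],[0.7,0.0001,-0.0007,-0.0013,0]]' 20; python3 -m handwheel '[[0.65,0,0,0,0],[0.6,0,0,0,0],[0.5,0,0,0,0],[0.4,0,0,0,0]]';python3 -m handwheel '[[0.4,0,0,0.04,0],[0.4,0,0,0.08,0],[0.4,0,0,0.12,0],[0.3,0.02,-0.02,0.15,0],[0.3,0.045,-0.04,0.15,0]]';python3 -m handwheel '[[0.3,0,0,0,0],[0.3,0,0,0,0],[0.3,0,0,0,0]]'
python3 - <<'E'
from h import *
w=cam("wrist");cv2.imwrite("pics/w30.png",w["color"]);o=get_obs();print(o['ee_pos'],o['tcp_rot'],o['opening'],o['wrist_force'])
E
```

```text
time: 38.55
ee_pos: [0.547, -0.0449, 0.058]
tcp_rot: [179.7, 0.9, 94.5]
wrist_force: [-0.2, -0.1, -0.2]
opening: 0.0255
time: 38.95
ee_pos: [0.547, -0.0448, 0.058]
tcp_rot: [179.7, 0.9, 94.5]
wrist_force: [0.4, 0.4, -0.5]
opening: 0.051
time: 39.45
ee_pos: [0.5937, -0.0851, 0.214]
tcp_rot: [179.2, 1.0, 94.6]
wrist_force: [0.5, 0.2, 1.1]
opening: 0.0597
time: 39.75
ee_pos: [0.5931, -0.0848, 0.2138]
tcp_rot: [179.2, 0.9, 94.6]
wrist_force: [-0.1, -0.1, 0.3]
opening: 0.0596
[ 0.59299728 -0.08462465  0.21383015] [179.24097374   0.94966856  94.58736787] 0.05973496442189769 [-0.05487715 -0.38985081 -0.52382469]
```

View pics/w30.png

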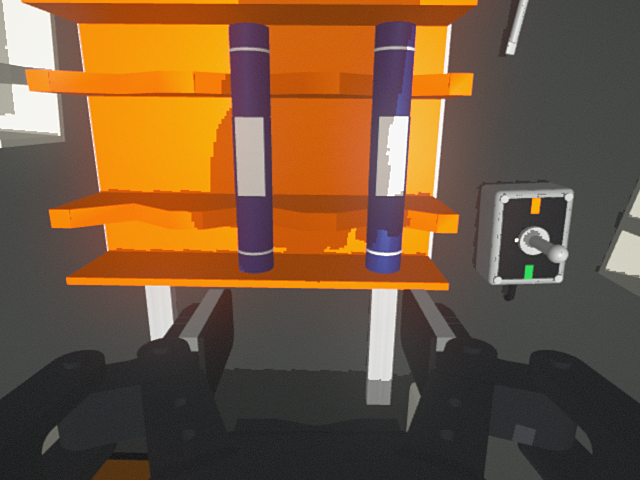

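Run:
```python
from h import *
from scipy.optimize import brentq
w=cam("wrist")
zoom(w,"z31",215,10,425,280,2.9)
for u0,u1 in((222,282),(360,425)):
    v,fl,fr,sl,sr,*_=tilt(w,u0,u1,(62,108),(203,240),.085,(128,185))
    # work in cross-section: project rays onto pallet y / z
    th=np.radians(4.5);ey=np.array([-np.sin(th),np.cos(th),0])
    o=np.array(w["origin"]);oy=o@ey
    ang=lambda u:(lambda d:np.arctan2(d@ey,-d[2]))(ray(w,u,v))
    a=(ang(sl)+ang(sr))/2; ay=oy+(o[2]-.085)*np.tan(a)
    res=[]
    # edges at axis+12*(sin(t±48.2),cos)
    for u,s in((fl,-1),(fr,1)):
        f=lambda t:np.arctan2(ay+.012*np.sin(t+s*.8411)-oy,o[2]-.085-.012*np.cos(t+s*.8411))-ang(u)
        try:res.append(np.degrees(brentq(f,-.7,.7)))
        except Exception as e:res.append(str(e))
    A=onz(w,(sl+sr)/2,v,.085)
    print(v,fl,fr,round(sl,1),round(sr,1),"axis",np.round(A,4),"diam",(o[2]-.085)*2*np.tan((ang(sr)-ang(sl))/2),"tilt",res)
```

```text
156.0 236.0 265.0 234.8 270.7 axis [ 0.5531 -0.1303  0.085 ] diam 0.02219910792245913 tilt [np.float64(-1.0099242145597007), np.float64(-0.8240223496654303)]
156.0 372.0 406.0 370.5 406.9 axis [ 0.5461 -0.0447  0.085 ] diam 0.02230877936439639 tilt [np.float64(-17.764227876540986), np.float64(4.570119575537047)]
```

View pics/z31.png

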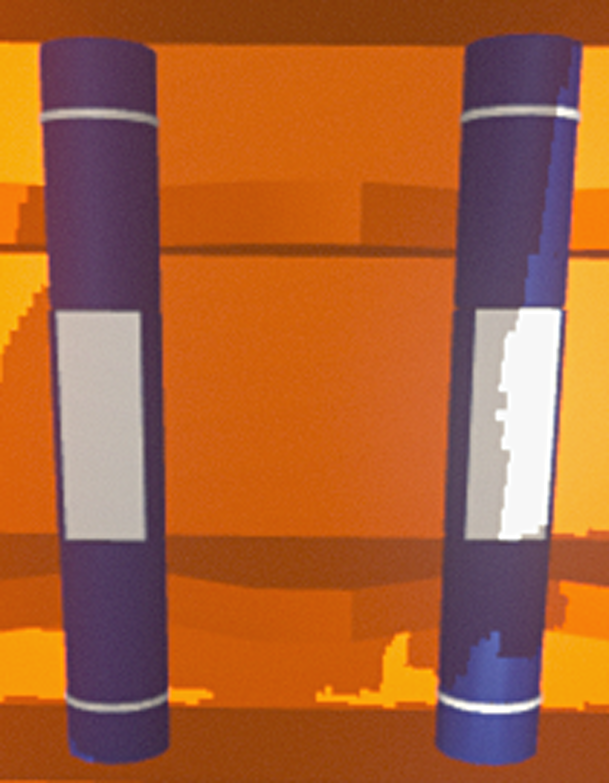

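```bash
python3 -m handwheel '[[0.3,0,0.045,0,0],[0.3,0,0.045,0,0],[0.3,0,0.045,0,0],[0.3,0,0.045,0,0]]'
python3 - <<'E'
from h import *
w=cam("wrist"); print(get_obs()['ee_pos']); zoom(w,"z32",280,10,400,280,2.9*1.0)
cv2.imwrite("pics/z32.png",cv2.resize(w["color"][110:210,285:385],None,fx=6,fy=6,interpolation=cv2.INTER_CUBIC))
E
```

```text
time: 40.25
ee_pos: [0.5928, -0.0398, 0.2139]
tcp_rot: [179.2, 1.0, 94.6]
wrist_force: [-0.1, -0.2, -0.7]
opening: 0.06
[ 0.59283412 -0.04003212  0.21391657]
```

View pics/z32.png

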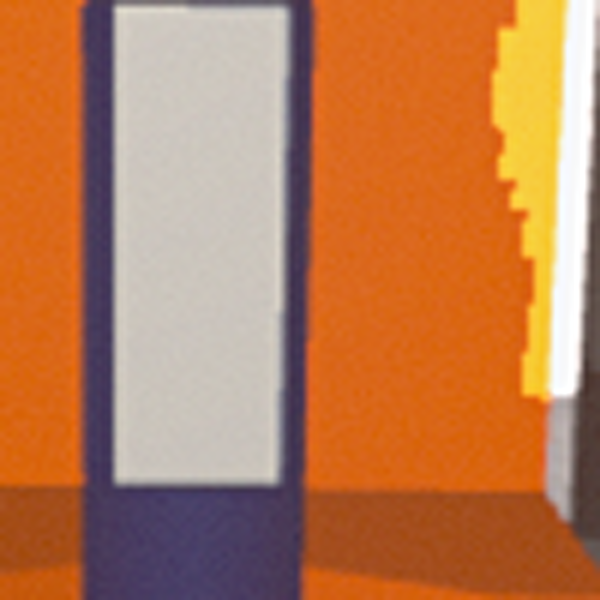

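```bash
cat > tl.py <<'E'
from h import *
from scipy.optimize import brentq
def tl(w,v,sl,sr,fl,fr,yaw=4.5,z=.085):
    th=np.radians(yaw);ey=np.array([-np.sin(th),np.cos(th),0]);o=np.array(w["origin"]);oy=o@ey
    ang=lambda u:(lambda d:np.arctan2(d@ey,-d[2]))(ray(w,u,v))
    a=(ang(sl)+ang(sr))/2; ay=oy+(o[2]-z)*np.tan(a)
    return [round(np.degrees(brentq(lambda t:np.arctan2(ay+.012*np.sin(t+s*.8411)-oy,o[2]-z-.012*np.cos(t+s*.8411))-ang(u),-.7,.7)),1) for u,s in((fl,-1),(fr,1))],onz(w,(sl+sr)/2,v,z).round(4)
E
python3 - <<'E'
from tl import *
w=cam("wrist");print(tl(w,152,298.8,336.5,304.2,332.7))
E
```

```text
([np.float64(5.9), np.float64(2.8)], array([ 0.5471, -0.0449,  0.085 ]))
```

```bash
python3 -m handwheel '[[0.3,-0.1,0.05,0.05,0],[0.3,-0.2,0.1,0.06,0],[0.3,-0.25,0.15,0.06,0],[0.3,-0.25,0.2,0.06,0],[0.3,-0.25,0.25,0.06,0]]';python3 -m handwheel '[[0.3,-0.02,0.1,0.0,0],[0.3,-0.02,0.1,0.0,0],[0.3,-0.02,0.1,0.0,0],[0.3,-0.02,0.1,0.0,0]]'
python3 - <<'E'
from h import *
print(get_obs()['ee_pos'])
t=cam("top");cv2.imwrite("pics/t40.png",t["color"]);s=cam("scene");zoom(s,"s40",130,190,370,330,3.3)
zoom(t,"t41",260,150,540,310,2.8)
E
```

```text
time: 40.85
ee_pos: [0.4047, 0.1073, 0.2638]
tcp_rot: [179.1, 0.9, 94.4]
wrist_force: [1.6, 1.1, 0.1]
opening: 0.0597
time: 41.25
ee_pos: [0.3845, 0.2079, 0.2637]
tcp_rot: [179.1, 1.0, 94.5]
wrist_force: [-0.2, -0.9, -0.2]
opening: 0.0598
[0.38446664 0.20789721 0.26373155]
```

View pics/t40.png

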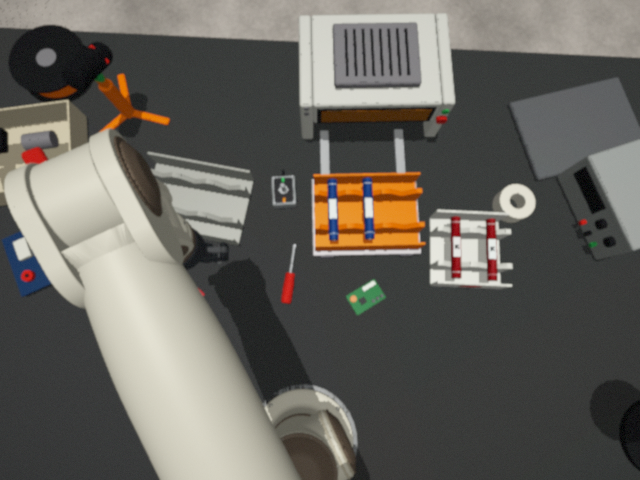

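View pics/t41.png

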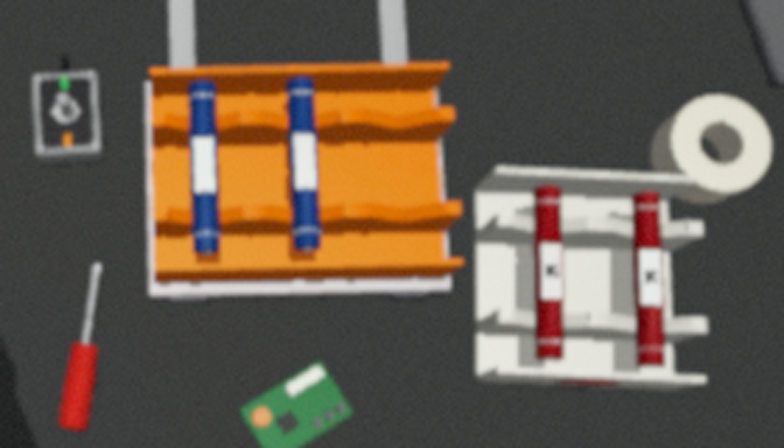

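View pics/s40.png

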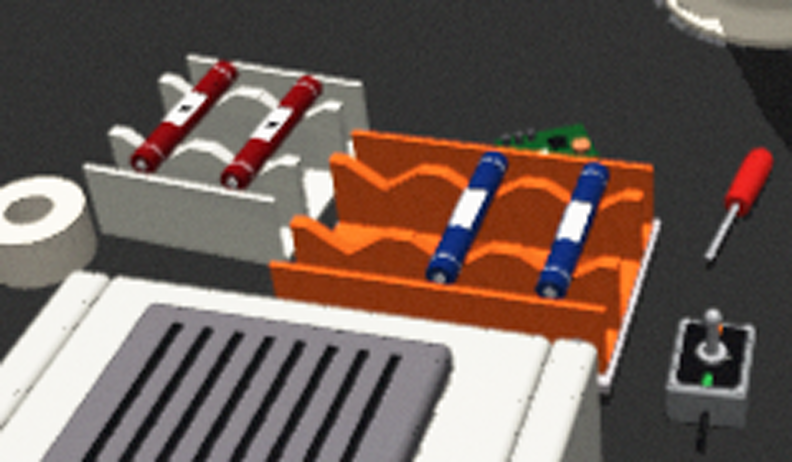

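```bash
python3 -c "
from workcell import job_done;print(job_done())"
```

```text
the job is handed in; nothing more can be done
None
```

The job is handed in at about 41 s of the 210 s allowed; the hand-in reported no verdict, so what follows is from my own last checks.

- **Toggle:** I set it to centre first, by closing the jaws around its ball over the pivot. It measured within about 0.06 rad of upright afterwards. It still stood upright in the last top and scene pictures.
- **Red shafts:** There were two, and both now lie in the out rack. One was later found about 14 mm along its notch, against the end wall, so I regripped it and put it back on centre.
- **Blue shafts:** There were two, both moved from the stock rack, which is now empty:
  - The first was felt with its flat sideways. I rolled it 90° down the slope of nest 2.
  - The second had its flat hidden underneath. I turned it in two 90° rolls in nest 3, with a feel between them.
  - Their flats last measured about 1° and 4° (±2°) from straight up, against the 10° limit, and their centres about 1 to 2 mm from the nest points.
- **Nothing else moved:** In the last top picture the bystanders I could see were where they started. The arm hid the webcam and most of the small red circuit board in that picture, so I didn't check those two at the end. The arm was clear of everything when I handed in.

One disagreement: the shaft touched down in nest 2 about 2 mm lower than I had worked out. It rolled and seated correctly all the same.

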